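# Set a trainer brake to five clicks and stack its hardware tray

## Robot

A 6-joint arm with a two-finger parallel gripper is mounted at the origin on the work surface. World frame = base frame: x ahead of the robot, y to its left, z up, the work surface at z = 0. Lengths are in mm, angles in rad, forces in N, time in s.
With the tool pointing down it reaches from about 350 to 775 mm from the base axis. Payload 7.3 kg.
Tool frame: the origin (TCP) lies at the very end of the fingers, on their centre line; the grasp point (between the pads) lies 19 mm behind it (pinch_z is the distance from the TCP to the grasp point, in mm); z points along the fingers, y is the direction in which the jaws open and shut (so a half turn about z gives the same grasp; the last joint's range is limited). The gripper opens to 92 mm and grips with 3 to 60 N. Pads are 19 mm wide; open, the fingers measure 130 mm over their backs; the gripper's body (75 mm by 190 mm) begins 47 mm behind the grasp point.
Start: joints at [1.109, 0.342, 1.524, -0, 1.275, -0.146], TCP at [163.038, 499.062, 226.741] pointing down, gripper open.
Joint ranges: [-2.53, 2.53], [-0.77, 2.02], [0.04, 2.7], [-1, 4.14], [0.28, 2.66], [-3.11, 3.11]. Speed limits (rad/s): [2.57, 2.57, 3.14, 3.14, 3.14, 3.14].

## Interface

Orientations are given as [roll, pitch, yaw] about the fixed x, y, z axes, in that order (R = Rz(yaw) Ry(pitch) Rx(roll)).
In Python, from plant import * gives the robot as it stands.
- The arm moves only by the tool step_arm, never from a script. Its argument "moves" is one flat list of numbers, 7 for each row, row after row: the shift along the tool's x, y, z scaled (see below), then the turn, a rotation vector about the tool's x, y, z scaled (see below), then the closure, from -1 (fully open) to 1 (shut). A call has 1 to 8 rows; each row shifts and turns the pose as measured when the row begins, along the tool's axes as they then stand; what a row does not reach is not made up. The controller multiplies each number of a shift by 2 cm and each number of a turn by 4 degrees. A row lasts 1/12 s, in which the tool goes at most 41.7 mm and 7.16 degrees, less where a joint would pass 70% of its speed; a pose out of reach is approached as far as the arm can. A call with a number of a shift or a turn outside -1 to 1 is refused whole. A call with a gripper value outside its range is refused whole. The fingers move at their own pace and stop on an object; the grip force is fixed at half the most. Time passes only in rows, so rows that do not move let the fingers close. It gives the time, the measured TCP pose, the force and the opening at its end, in the units of the state.
- get_obs(): the state, without advancing time (a new reading comes with each control period).
- capture(name): name is "side" or "top"; returns the picture (480x640x3 uint8, red, green, blue); there is no depth.
- get_calibration(name): a dict with "mtx" (3x3 intrinsics, pixels), "eye" and "orientation" of the camera in the world. Camera axes: x right, y down, z forward; pixel columns grow to the right and rows downward; lengths in mm; the calibration is good to about 2 mm. A picture is of the moment at which its call begins. get_calibration takes no time and is no camera call.
- close_job(): hands the job in, once; it reports no verdict.
The state is a dict: "time": time; "joint_positions": joint angles; "dq": joint speeds; "tau": joint torques, N m; "tool_pos": TCP position; "tcp_rot": TCP orientation; "contact_force": force on the tool from outside, world axes, zero at the start; "moment": the same for the moment, N m; "grip_width": finger opening in mm.
Only numpy, scipy, OpenCV 4.12 (cv2) and the standard library are available. Lean on these libraries where they do the work, as an engineer would, in place of code of your own. Each camera call takes 0.05 s, during which the arm holds its last target.

## Task

Push the fin of the brake unit's dial clockwise all the way to its stop (the red mark), then back it off by exactly five clicks and leave it there. Then stack the yellow hardware tray on the blue carrier, over the brake unit, lowering it so that its four corner pins drop fully into the sockets of the posts, and let go. Don't let the tray drop, and leave the other things on the bench where they are.

Things in the scene. Friction and masses are not known exactly. Their poses are not given: they have to be found in the camera images.
- carrier: Blue board 236 (x) x 176 (y) x 10 mm, fixed on the bench; origin: centre of its underside, at bench level. In its centre sits a trainer's grey round brake unit (124 mm across, top 42 mm above bench). At x=+-100, y=+-70 mm stand four 32 mm square posts, tops 82 mm above bench, each with a round socket in its top: 15 mm wide, 18 mm deep, 2 mm chamfer.
- dial_axis (a point): Point on the vertical axis of the brake unit's dial, over the carrier's centre, 62 mm above the bench; axes parallel to the carrier's. The dial is a black disc 76 mm across, its top 50 mm above the bench, with a flat 24 mm hub cap 2 mm higher and one orange upright fin.
- fin (a point): Centre of the dial's orange fin, 25 mm off the dial axis, 62 mm above the bench: a plate reaching from 7 to 37 mm off the axis, 7 mm thick, 24 mm tall (50 to 74 mm above bench). x axis: outwards along the fin; z up. It can be pushed from either side with closed fingertips; only the corner posts stand higher.
- dial (a joint): Dial angle, rad: 0 at the clockwise stop (from above; fin at the wide red mark), growing counter-clockwise, the fin pointing at value - 1.885 in the carrier's frame. A click is 24 deg (0.419 rad; white ticks), nine from stop to stop. Springs pull the dial to the nearest click: pushed just past half-way it jumps to the next and stays. Takes 2 to 4 N at the fin.
- tray_handle (a point): Centre of the black bar handle of the yellow tray, to be grasped from above: bar 90 mm long (x), 14 mm wide (y), 16 mm tall, on two uprights at x=+-40 mm, free below between them. Axes are the tray's, z up. 76 mm above the bench at the start, 144 mm when the tray is seated on the carrier. The tray's walls end 32 mm below this point.
- tray: Yellow hardware tray, 236 (x) x 176 (y) mm, about 0.3 to 0.65 kg, small parts fixed in it; origin: centre, level with its pin tips. Under its corners at x=+-100, y=+-70 mm are steel pins 10 mm across, 14 mm long, tips tapered to 5 mm; it stands on them. Underside 14 mm, handle centre 76 mm above origin. Fits the carrier either way round.
- wrench: Bystander: steel open-end and ring wrench, 180 mm long, 38 mm wide, 8 mm thick, lying flat; origin at its underside.
- lube: Bystander: green bottle with red cap, 48 mm across, 150 mm tall, standing; origin at its underside.
- grease: Bystander: white jar with black lid, 72 mm across, 60 mm tall; origin at its underside.
- carton: Bystander: small cardboard carton 100 x 70 x 55 mm; origin at its underside.
- driver: Bystander: screwdriver with blue handle, 200 mm long, lying flat; origin at its underside.
- cassette: Bystander: cone of stacked steel sprockets, 112 mm across, 36 mm tall; origin at its underside.

How it is judged (in metres and radians):
On the way, in this order (a step that is already met when the one before it is completed fails the run):
1. the dial is wound clockwise to its stop (value of joint dial below 0.15 rad), for 0.2 s.
2. the dial is backed off five clicks (value of joint dial between 1.948 and 2.241 rad), for 0.3 s.
3. the tray is seated on the carrier's posts (z of tray_handle in the frame of carrier between 0.141 and 0.147 m and x of tray_handle in the frame of carrier between -0.006 and 0.006 m and y of tray_handle in the frame of carrier between -0.006 and 0.006 m and angle between the x axis of tray_handle and the x axis of carrier, either way round below 0.06 rad and angle between tray_handle's own z axis and vertical below 0.03 rad), for 0.2 s.
At the end, for the whole second after the job is handed in: The dial rests five clicks from its clockwise stop (within a third of a click) and the tray is at rest on the carrier with all four pins fully in the sockets (within 3 mm in height, 6 mm sideways, 0.06 rad in yaw) (all of step 2 and all of step 3 and linear speed of tray below 0.02 m/s and velocity of joint dial below 0.1 rad/s); the robot touches nothing.
It fails at once if the tray falls free (let go more than about a centimetre above its seat) (contact force between the fingers and tray below 0.1 N and linear speed of tray above 0.5 m/s).
It fails at once if another thing on the bench is moved more than 40 mm (distance of any of wrench, lube, grease, carton, driver, cassette from where it was at the start of the episode above 0.04 m).
It also fails if it takes over 72 s, if anything falls off the work surface, if the arm or the gripper's body presses on something with over 40 N, if the wrist force passes 120 N, or if a joint passes its speed limit or range.

## Working session

There is one attempt and no reset: what is moved stays moved. The work goes in short steps, Python scripts to look and compute and a tool call to move; the robot and the scene stay as the last step left them, time stands still between calls to the robot, and variables do not carry over. Pictures are saved under pics/ and viewed, and the job is handed in when it is done.

Besides the shell and the picture viewer there is one more tool, called after "Call:" as name(argument=value, ...) on one line, values as JSON. step_arm: Moves the arm, as the interface text tells. Shifts and turns lie within -1 to 1; 1 stands for 2 cm of shift or 4 degrees of turn. Its arguments: {"type":"object","properties":{"moves":{"type":"array"}},"required":["moves"]}

```bash
ls; mkdir -p pics
python3 - <<'E'
from plant import *
import cv2
print(get_obs())
for n in("top","side"):
    print(get_calibration(n)); cv2.imwrite(f"pics/{n}0.png",capture(n)[:,:,::-1])
E
```

```text
pics
{'time': 0.0, 'joint_positions': array([ 1.10900905e+00,  3.42735934e-01,  1.52500913e+00, -1.48434426e-05,
        1.27540466e+00, -1.45998805e-01]), 'dq': array([-0.00082158,  0.00129982,  0.0008973 ,  0.00058405, -0.00134535,
       -0.00012234]), 'tau': array([-7.42111320e-05, -4.31220067e+01, -2.44230366e+01,  7.18578673e-02,
        5.58520469e-02, -1.14276377e-04]), 'tool_pos': array([162.84675451, 498.67766055, 226.0408648 ]), 'tcp_rot': array([-3.14005008e+00, -2.12480756e-04,  2.82580835e+00]), 'contact_force': array([-0.27502888,  0.16360519, -0.68812969]), 'moment': array([0.05244046, 0.03634073, 0.0521633 ]), 'grip_width': 91.77192723675078}
{'mtx': array([[503.36087725,   0.        , 316.06828037],
       [  0.        , 503.36087725, 237.89198674],
       [  0.        ,   0.        ,   1.        ]]), 'eye': array([ 276.73594197,  -15.2316849 , 1472.04067163]), 'orientation': array([-2.92856858,  0.00332893, -1.60960869])}
{'mtx': array([[607.46515158,   0.        , 325.09796607],
       [  0.        , 607.46515158, 239.44680037],
       [  0.        ,   0.        ,   1.        ]]), 'eye': array([  236.08785111, -1211.24219097,  1588.17518488]), 'orientation': array([-2.4647441 ,  0.01214704, -0.3020058 ])}
```

View pics/top0.png

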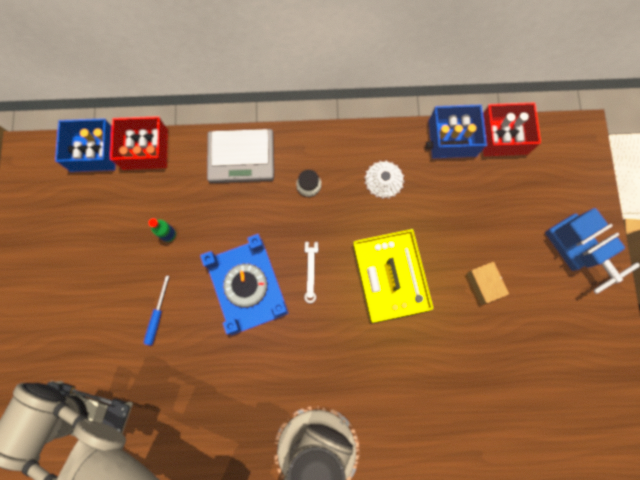

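View pics/side0.png

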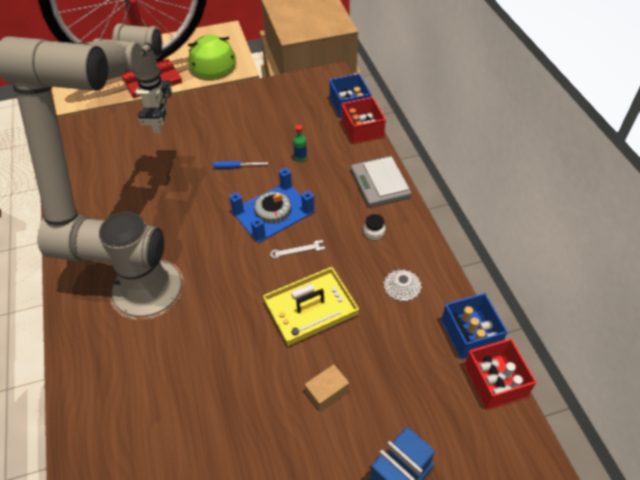

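The top view shows the carrier around (245,285), its fin pointing up at (242,272) and the red mark near (262,283). The tray is at (393,276), with the wrench between them at (311,272). Next I'll zoom in.

```bash
cat > h.py <<'E'
import numpy as np,cv2
from scipy.spatial.transform import Rotation as R
from plant import *
def cal(n):
    c=get_calibration(n); return c["mtx"],c["eye"],R.from_euler("xyz",c["orientation"]).as_matrix()
def ray(n,u,v,z):
    K,e,Q=cal(n); d=Q@np.linalg.solve(K,[u,v,1.]); return e+d*(z-e[2])/d[2]
def proj(n,p):
    K,e,Q=cal(n); q=K@(Q.T@(np.array(p,float)-e)); return q[:2]/q[2]
def cen(mask):
    v,u=np.nonzero(mask); return u.mean(),v.mean(),len(u)
def tri(a,b):
    A=[];B=[]
    M=np.zeros((3,3));w=np.zeros(3)
    for n,(u,v) in(("top",a),("side",b)):
        K,e,Q=cal(n); d=Q@np.linalg.solve(K,[u,v,1.]); d/=np.linalg.norm(d); P=np.eye(3)-np.outer(d,d); M+=P; w+=P@e
    return np.linalg.solve(M,w)
E
python3 - <<'E'
from h import *
t=cv2.imread("pics/top0.png");s=cv2.imread("pics/side0.png")
def crop(i,x0,y0,x1,y1,f):return cv2.resize(i[y0:y1,x0:x1],None,fx=f,fy=f,interpolation=cv2.INTER_CUBIC)
cv2.imwrite("pics/c_top.png",crop(t,190,225,300,340,5)); cv2.imwrite("pics/t_top.png",crop(t,345,220,445,330,5))
cv2.imwrite("pics/c_side.png",crop(s,220,160,330,245,6));cv2.imwrite("pics/t_side.png",crop(s,255,260,365,350,6))
print(ray("top",245,285,42),ray("top",393,276,76))
E
```

```text
[456.74451175 185.267266    42.        ] [ 461.46231248 -232.59094819   76.        ]
```

View pics/c_top.png

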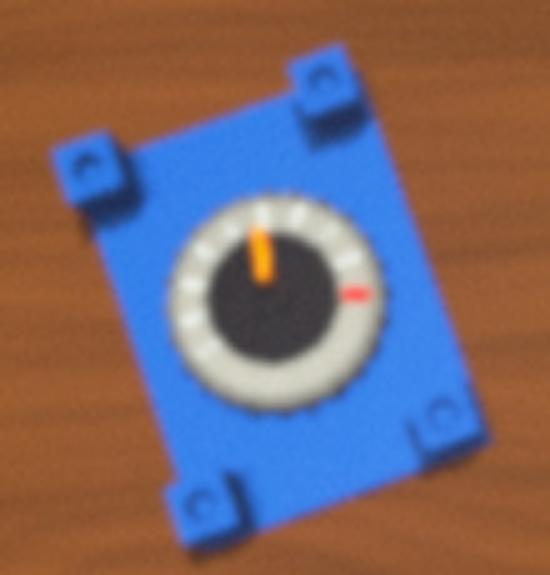

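View pics/t_top.png

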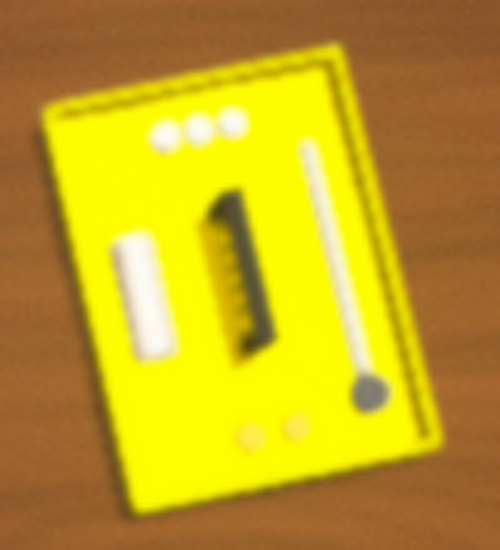

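View pics/c_side.png

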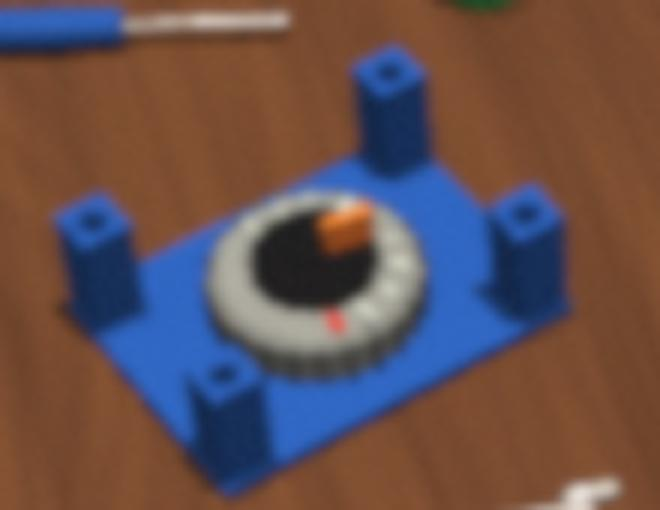

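View pics/t_side.png

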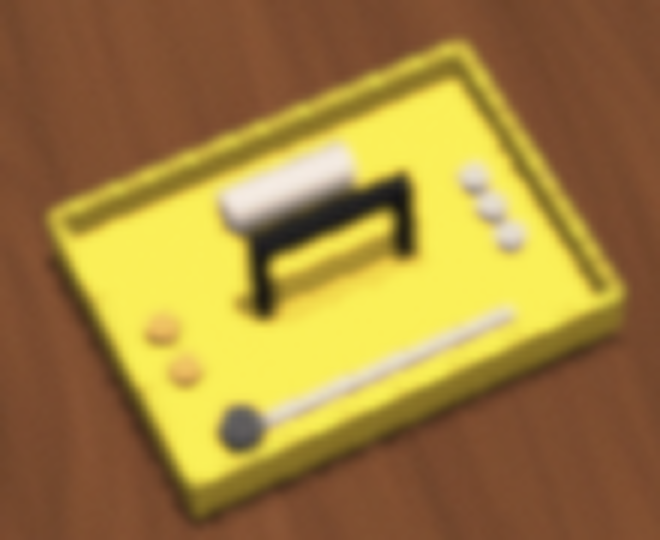

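The zoomed crops show four sockets in each view. In the top crop the fin runs from about (257,230) to (265,280), and the red mark is at (355,294). Next I'll fit the carrier pose to the sockets and the grey ring, and the tray to its rim corners and handle.

Run:
```python
from h import *
def un(pts,x0,y0,f): return [((x+.5)/f-.5+x0,(y+.5)/f-.5+y0) for x,y in pts]
def fit(P,Qs):
    P=np.array(P);Qs=np.array(Qs)[:,:2];a=P.mean(0);b=Qs.mean(0);H=(P-a).T@(Qs-b)
    th=np.arctan2(H[0,1]-H[1,0],H[0,0]+H[1,1]);c,s=np.cos(th),np.sin(th);Rm=np.array([[c,-s],[s,c]])
    t=b-Rm@a; r=Qs-(P@Rm.T+t); return t.round(1),round(np.degrees(th),2),r.round(1).tolist()
top=un([(89,171),(326,85),(445,415),(205,507)],190,225,5)
sd=un([(93,221),(391,72),(526,213),(225,374)],220,160,6)
# top order: farleft, farright, nearright, nearleft ; side order: nearleft(93), farleft(391), farright(526), nearright(225)
sd=[sd[1],sd[2],sd[3],sd[0]]
for i in range(4):
    print(ray("top",*top[i],82).round(1),ray("side",*sd[i],82).round(1),tri(top[i],sd[i]).round(1))
# carrier x roughly ahead: farleft=(+100,+70), farright=(+100,-70)
P=[(100,70),(100,-70),(-100,-70),(-100,70)]
for n,q in(("top",top),("side",sd)): print(n,fit(P,[ray(n,*p,82) for p in q]))
# ring & dial by masks
for n in("top","side"):
    im=capture(n);hsv=cv2.cvtColor(im,cv2.COLOR_RGB2HSV)
    h,s,v=cv2.split(hsv)
    o=(h>8)&(h<20)&(s>200)&(v>150)
    m=np.zeros_like(o); 
    if n=="top":m[255:300,220:270]=1
    else:m[180:225,250:300]=1
    o&=m; print(n,"fin",cen(o))
    k=((v<70)&m); print("black",cen(k), ray(n,*cen(k)[:2],50))
    nb,lab,st,ce=cv2.connectedComponentsWithStats(((h>20)&(h<35)&(s>150)&(v>100)).astype(np.uint8))
    i=1+np.argmax(st[1:,4]); cn=max(cv2.findContours((lab==i).astype(np.uint8),0,2)[0],key=cv2.contourArea)
    print("tray",st[i],cv2.boxPoints(cv2.minAreaRect(cn)).round(1).tolist())
    ap=cv2.approxPolyDP(cv2.convexHull(cn),4,True)[:,0]; print(ap.tolist())
    bm=np.zeros(v.shape,np.uint8)
    if n=="top": bm[250:300,375:410]=1
    else: bm[285:315,290:330]=1
    kk=(v<60)&(bm>0); print("handle black",cen(kk),cv2.minAreaRect(np.argwhere(kk)[:,::-1].astype(np.float32)))
```

```text
[529.5 284.3  82. ] [534.8 283.7  82. ] [532.4 284.7  80.7]
[573.5 150.9  82. ] [578.4 151.9  82. ] [575.8 150.8  82.7]
[385.9  88.   82. ] [389.2  87.8  82. ] [387.6  88.   81.6]
[341.2 219.9  82. ] [344.4 221.2  82. ] [342.7 219.5  83.8]
top (array([457.5, 185.8]), np.float64(18.64), [[-0.4, 0.3], [-1.1, -0.5], [0.7, 0.5], [0.8, -0.3]])
side (array([461.7, 186.2]), np.float64(18.44), [[0.4, -0.4], [-0.3, 0.5], [0.2, -0.3], [-0.3, 0.3]])
top fin (np.float64(242.0), np.float64(276.2105263157895), 19)
black (np.float64(244.24776119402986), np.float64(285.3880597014925), 335) [454.71779153 186.28671522  50.        ]
tray [ 353  228   81   96 4855] [[351.1000061035156, 240.60000610351562], [415.20001220703125, 226.0], [434.20001220703125, 309.79998779296875], [370.1000061035156, 324.3999938964844]]
[[412, 228], [433, 309], [372, 323], [353, 241]]
handle black (np.float64(nan), np.float64(nan), 0) ((0.0, 0.0), (0.0, 0.0), 0.0)
side fin (np.float64(275.5), np.float64(198.0), 2)
black (np.float64(271.153488372093), np.float64(205.37674418604652), 215) [455.21825724 172.85979855  50.        ]
tray [ 263  267   96   79 3611] [[261.0, 295.20001220703125], [337.1000061035156, 260.79998779296875], [360.6000061035156, 312.70001220703125], [284.5, 347.1000061035156]]
[[332, 267], [357, 313], [287, 345], [263, 295]]
handle black (np.float64(309.2090909090909), np.float64(297.2181818181818), 110) ((309.5057373046875, 299.73687744140625), (11.458334922790527, 28.909015655517578), 68.62937927246094)h.py:11: RuntimeWarning: Mean of empty slice.
  v,u=np.nonzero(mask); return u.mean(),v.mean(),len(u)
  ret = ret.dtype.type(ret / rcount)
```

The carrier is near (459.5, 186) with a yaw of 18.5°. The top and side views differ by 4 mm in x, which fits a 2 mm calibration error in each. Now for the fin angle and the handle.

Run:
```python
from h import *
c=np.array([459.5,186]);
for n,(cx,cy) in (("top",(457.5,185.8)),("side",(461.7,186.2))):
    im=cv2.imread(f"pics/{n}0.png")[:,:,::-1].astype(int)
    r,g,b=im[...,0],im[...,1],im[...,2]
    o=(r>180)&(r-b>110)&(g>80)&(r-g>30)
    m=np.zeros_like(o); m[(slice(255,300),slice(220,265)) if n=="top" else (slice(185,215),slice(262,290))]=1
    o&=m; u,v,k=cen(o)
    p=ray(n,u,v,74); print(n,u,v,k,p,np.degrees(np.arctan2(p[1]-cy,p[0]-cx)),np.hypot(p[1]-cy,p[0]-cx))
    rd=(r>180)&(g<120)&(b<120)&(r-g>90)
    m=np.zeros_like(o); m[(slice(275,295),slice(250,270)) if n=="top" else (slice(205,220),slice(265,285))]=1
    rd&=m;u,v,k=cen(rd);p=ray(n,u,v,42);print("red",u,v,k,np.degrees(np.arctan2(p[1]-cy,p[0]-cx)))
    s=cv2.resize(cv2.imread(f"pics/{n}0.png")[(slice(250,300),slice(375,410)) if n=="top" else (slice(283,318),slice(285,330))],None,fx=12,fy=12,interpolation=2)
    cv2.imwrite(f"pics/h_{n}.png",s)
```

```text
top 245.67441860465115 276.9767441860465 43 [475.14856901 178.69394488  74.        ] -21.93178655460275 19.025456829698296
red 260.8 283.4 5 -87.42074767510599
side 276.57142857142856 198.42857142857142 14 [477.00325691 176.31985537  74.        ] -32.84724340689435 18.21556834478479
red 275.4 213.2 5 -90.42630384862132
```

View pics/h_top.png

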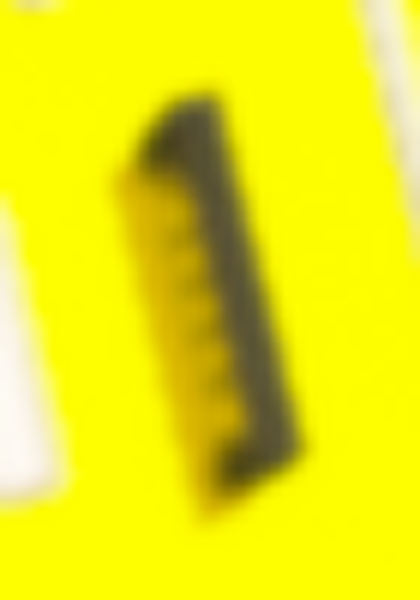

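View pics/h_side.png

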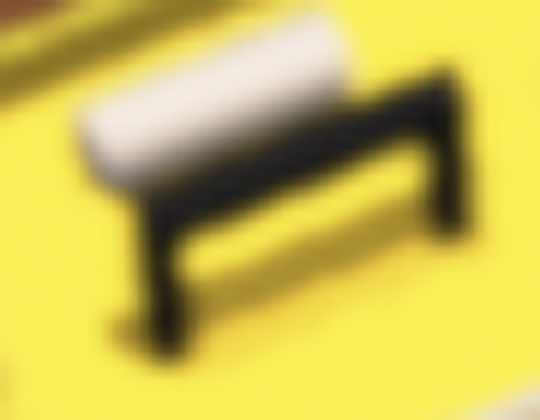

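Run:
```python
from h import *
a=lambda p,q:np.degrees(np.arctan2(p[1]-q[1],p[0]-q[0])).round(1)
p=ray("top",242,276.2,74);print("fin",p,a(p,(457.5,185.8)))
print("handle top",ray("top",394.3,272.5,84),"side",ray("side",309.8,295.6,76),tri((394.3,272.5),(309.8,295.6)))
h0=ray("top",375+195/12-.5,250+100/12-.5,84);h1=ray("top",375+280/12-.5,250+455/12-.5,84);print(a(h0,h1),np.linalg.norm(h0-h1))
un=lambda x,y,x0,y0,f:((x+.5)/f-.5+x0,(y+.5)/f-.5+y0)
T=[un(x,y,345,220,5) for x,y in((342,45),(440,440),(135,513),(45,105))]
S=[un(x,y,255,260,6) for x,y in((625,290),(200,490),(50,215),(460,42))]
for n,X in(("top",T),("side",S)):
    for z in(44,14):
        q=np.array([ray(n,*x,z) for x in X]);print(n,z,q.round(0)[:,:2].tolist(),q.mean(0).round(1),[a(q[0],q[1]),a(q[3],q[2])],[np.linalg.norm(q[i]-q[(i+1)%4]).round() for i in range(4)])
for k,pt in dict(lube=(162,230),grease=(308,183),wrench=(311,272),driver=(156,312),carton=(489,283),cass=(384,180)).items(): print(k,ray("top",*pt,20).round())
```

```text
fin [477.73920016 188.94809807  74.        ] 8.8
handle top [ 470.03169251 -235.64863677   84.        ] side [ 472.93408454 -236.26556385   76.        ] [ 471.92271401 -236.83283724   76.78496698]
9.3 84.58549143120862
top 44 [[602.0, -306.0], [372.0, -343.0], [338.0, -168.0], [573.0, -131.0]] [ 471.3 -236.9   44. ] [np.float64(9.1), np.float64(9.1)] [np.float64(233.0), np.float64(177.0), np.float64(238.0), np.float64(177.0)]
top 14 [[609.0, -312.0], [374.0, -349.0], [339.0, -172.0], [579.0, -133.0]] [ 475.4 -241.5   14. ] [np.float64(9.1), np.float64(9.1)] [np.float64(238.0), np.float64(181.0), np.float64(243.0), np.float64(181.0)]
side 44 [[605.0, -302.0], [374.0, -347.0], [342.0, -171.0], [573.0, -132.0]] [ 473.5 -238.1   44. ] [np.float64(10.9), np.float64(9.8)] [np.float64(235.0), np.float64(178.0), np.float64(234.0), np.float64(174.0)]
side 14 [[612.0, -285.0], [376.0, -330.0], [344.0, -151.0], [580.0, -111.0]] [ 478.1 -219.2   14. ] [np.float64(10.9), np.float64(9.8)] [np.float64(240.0), np.float64(182.0), np.float64(239.0), np.float64(177.0)]
lube [633. 433.  20.]
grease [761.  -5.  20.]
wrench [490.  -4.  20.]
driver [392. 444.  20.]
carton [ 438. -517.   20.]
cass [ 762. -235.   20.]
```

The measurements agree with each other: carrier (459.5, 186) at 18.5°, tray handle (472, -237) at 9.3°, and fin at about 7° in world, which is click 4. I'll start moving now.

```bash
cat >> h.py <<'E'
def todo(x,y,z,yawdeg):
    o=get_obs();Q=R.from_euler("xyz",o["tcp_rot"]).as_matrix()
    T=R.from_euler("xyz",[180,0,yawdeg],degrees=True).as_matrix()
    d=Q.T@(np.array([x,y,z])-o["tool_pos"]); rv=np.degrees(R.from_matrix(Q.T@T).as_rotvec())
    print("t",round(o["time"],2),"pos",o["tool_pos"].round(1),"rpy",np.degrees(o["tcp_rot"]).round(1),"F",o["contact_force"].round(1),"w",round(o["grip_width"],1))
    print("shift units",(d/20).round(2),"turn units",(rv/4).round(2))
E
python3 -c "
from h import *
todo(482.6,222,110,186.5)"
```

```text
t 0.2 pos [162.9 498.8 226.3] rpy [-179.9   -0.   161.9] F [ 0.   0.  -0.2] w 92.0
shift units [-19.49  -8.19   5.82] turn units [-0.01 -0.   -6.15]
```

Call:
step_arm(moves=[-1, -0.42, 0, 0, 0, 0, 1, -1, -0.42, 0, 0, 0, 0, 1, -1, -0.42, 0, 0, 0, 0, 1, -1, -0.42, 0, 0, 0, 0, 1, -1, -0.42, 0, 0, 0, 0, 1, -1, -0.42, 0, 0, 0, 0, 1, -1, -0.42, 0, 0, 0, 0, 1, -1, -0.42, 0, 0, 0, 0, 1])

```text
time: 0.87
tool_pos: [295.6, 382.5, 224.5]
tcp_rot: [-3.138, -0.003, 2.834]
contact_force: [-0.4, -0.1, 0.1]
grip_width: 43.1
```

Call:
step_arm(moves=[-1, -0.42, 0.2, 0, 0, -0.6, 1, -1, -0.42, 0.2, 0, 0, -0.6, 1, -1, -0.42, 0.2, 0, 0, -0.6, 1, -1, -0.5, 0.2, 0, 0, -0.6, 1, -1, -0.5, 0.2, 0, 0, -0.6, 1, -1, -0.5, 0.2, 0, 0, -0.6, 1, -1, -0.5, 0.2, 0, 0, -0.6, 1, -1, -0.5, 0.2, 0, 0, -0.6, 1])

```text
time: 1.53
tool_pos: [447.4, 277.0, 191.1]
tcp_rot: [-3.14, -0.004, -3.1]
contact_force: [-0.7, -0.2, -0.0]
grip_width: 0.5
```

```bash
python3 -c "
from h import *
todo(482.6,222,110,186.5)"
```

```text
t 1.53 pos [447.4 277.  191.1] rpy [-179.9   -0.2 -177.6] F [-0.7 -0.2 -0. ] w 0.5
shift units [-1.66 -2.81  4.06] turn units [-0.02 -0.06 -1.03]
```

Call:
step_arm(moves=[-0.5, -0.8, 0.8, 0, 0, -0.5, 1, -0.5, -0.8, 0.9, 0, 0, -0.3, 1, -0.3, -0.7, 0.9, 0, 0, -0.2, 1, -0.2, -0.5, 0.9, 0, 0, 0, 1, 0, 0, 0.2, 0, 0, 0, 1, 0, 0, 0, 0, 0, 0, 1])

```text
time: 2.03
tool_pos: [487.4, 218.1, 113.1]
tcp_rot: [-3.14, -0.002, -3.029]
contact_force: [-0.1, -0.5, 0.0]
grip_width: 0.5
```

Run:
```python
from h import *
todo(482.6,222,56,186.5)
for n,(y0,y1,x0,x1) in dict(top=(225,340,190,300),side=(140,245,210,330)).items():
    cv2.imwrite(f"pics/a_{n}.png",cv2.resize(capture(n)[y0:y1,x0:x1,::-1],None,fx=5,fy=5,interpolation=2))
o=get_obs();print(o["tool_pos"]); print(proj("top",o["tool_pos"]),proj("side",o["tool_pos"]))
```

```text
t 2.03 pos [487.4 218.1 113.1] rpy [-1.799e+02 -1.000e-01 -1.736e+02] F [-0.1 -0.5  0. ] w 0.5
shift units [0.21 0.22 2.86] turn units [-0.02 -0.03 -0.02]
[487.65251018 218.90940664 114.36240491]
[228.78572943 270.98298119] [275.59219206 180.76211149]
```

View pics/a_side.png

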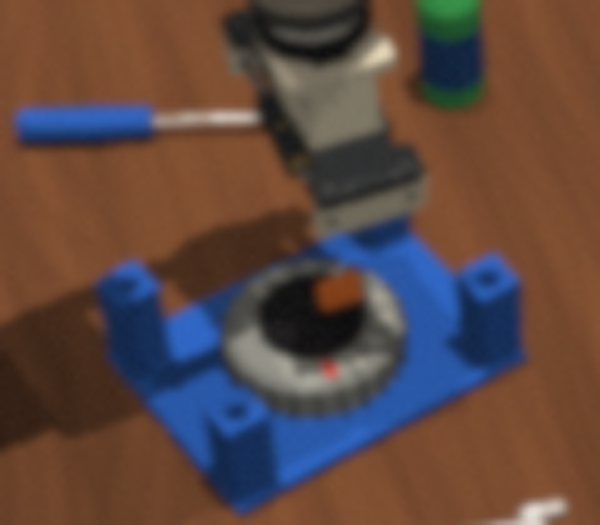

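View pics/a_top.png

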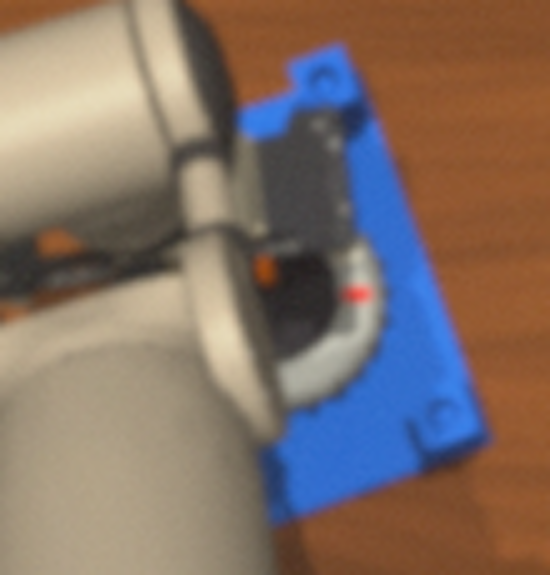

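The side picture shows the gripper body's end hiding the fingertips from view, with the fin at crop (338,292) still free. The body will be 124 mm up when the tips are at 57, which clears the 82 mm posts. Descending.

Call:
step_arm(moves=[0.22, 0.25, 0, 0, 0, 0, 1, 0, 0, 0.7, 0, 0, 0, 1, 0, 0, 0.7, 0, 0, 0, 1, 0, 0, 0.7, 0, 0, 0, 1, 0, 0, 0.6, 0, 0, 0, 1, 0, 0, 0, 0, 0, 0, 1])

```text
time: 2.63
tool_pos: [483.2, 231.3, 66.8]
tcp_rot: [3.139, 0.014, -3.022]
contact_force: [-1.5, -0.6, -0.5]
grip_width: 0.2
```

```bash
cat >> h.py <<'E'
C=np.array([459.5,186.]);
def fin(ang,tan,z=57,rad=27):
    "tool target: fin world angle, tangential offset (ccw +), tool y along ccw tangent"
    a=np.radians(ang);f=np.array([np.cos(a),np.sin(a)]);t=np.array([-f[1],f[0]]);p=C+rad*f+tan*t
    o=get_obs(); q=o["tool_pos"][:2]-C; print("polar now: r",np.hypot(*q).round(1),"ang",np.degrees(np.arctan2(q[1],q[0])).round(1)); todo(*p,z,ang+180)
E
python3 -c "
from h import *
fin(6.5,33)"
```

```text
polar now: r 51.1 ang 62.3
t 2.63 pos [483.2 231.3  66.8] rpy [ 179.8    0.8 -173.2] F [-1.5 -0.6 -0.5] w 0.2
shift units [ 0.1  -0.47  0.49] turn units [0.04 0.2  0.09]
```

Call:
step_arm(moves=[0.1, -0.4, 0.5, 0, 0.2, 0.1, 1, 0, 0, 0, 0, 0, 0, 1])

```text
time: 2.8
tool_pos: [482.1, 224.6, 58.1]
tcp_rot: [3.138, 0.001, -3.027]
contact_force: [0.2, 0.6, 0.4]
grip_width: 0.5
```

```bash
python3 -c "
from h import *
fin(6.5,33)"
```

```text
polar now: r 44.8 ang 59.7
t 2.8 pos [482.1 224.6  58.1] rpy [ 1.798e+02  1.000e-01 -1.734e+02] F [0.2 0.6 0.4] w 0.5
shift units [-0.01 -0.14  0.05] turn units [0.05 0.02 0.02]
```

Call:
step_arm(moves=[0, -0.4, 0.05, 0, 0, 0, 1, 0, -0.3, 0, 0, 0, 0, 1, -0.08, -0.1, 0, 0, 0, 1, 1, -0.08, -0.1, 0, 0, 0, 1, 1, -0.08, -0.1, 0, 0, 0, 1, 1, -0.08, -0.1, 0, 0, 0, 1, 1])

```text
time: 3.3
tool_pos: [491.0, 201.8, 59.9]
tcp_rot: [3.133, 0.002, 2.965]
contact_force: [0.0, 0.3, 0.0]
grip_width: 0.4
```

```bash
python3 -c "
from h import *
fin(-30,22.5)"
```

```text
polar now: r 35.2 ang 26.7
t 3.3 pos [491.  201.8  59.9] rpy [1.795e+02 1.000e-01 1.699e+02] F [0.  0.3 0. ] w 0.4
shift units [-0.24 -0.46  0.14] turn units [0.13 0.01 4.98]
```

Call:
step_arm(moves=[-0.08, -0.1, 0.1, 0, 0, 1, 1, -0.08, -0.1, 0.05, 0, 0, 1, 1, -0.08, -0.1, 0, 0, 0, 1, 1, -0.08, -0.1, 0, 0, 0, 1, 1, -0.08, -0.1, 0, 0, 0, 1, 1])

```text
time: 3.72
tool_pos: [497.7, 188.7, 60.0]
tcp_rot: [3.126, 0.001, 2.594]
contact_force: [0.2, 0.8, 0.1]
grip_width: 0.8
```

```bash
python3 -c "
from h import *
fin(-50,22.5)"
```

```text
polar now: r 38.2 ang 4.0
t 3.72 pos [497.7 188.7  60. ] rpy [179.1   0.  148.6] F [0.2 0.8 0.1] w 0.8
shift units [-0.08 -0.47  0.14] turn units [ 0.23 -0.03  4.65]
```

Call:
step_arm(moves=[-0.03, -0.1, 0.1, 0.1, 0, 1, 1, -0.03, -0.1, 0.05, 0.1, 0, 1, 1, -0.03, -0.1, 0, 0, 0, 1, 1, -0.03, -0.1, 0, 0, 0, 1, 1, -0.03, -0.1, 0, 0, 0, 1, 1])

```text
time: 4.13
tool_pos: [497.4, 176.3, 60.4]
tcp_rot: [3.132, 0.002, 2.223]
contact_force: [0.5, 1.6, -1.3]
grip_width: 0.2
```

```bash
python3 -c "
from h import *
fin(-70,22.5)"
```

```text
polar now: r 39.1 ang -14.3
t 4.13 pos [497.4 176.3  60.4] rpy [1.794e+02 1.000e-01 1.273e+02] F [ 0.5  1.6 -1.3] w 0.2
shift units [-0.09 -0.54  0.16] turn units [0.14 0.01 4.34]
```

Call:
step_arm(moves=[-0.03, -0.12, 0.1, 0.1, 0, 1, 1, -0.03, -0.12, 0.1, 0, 0, 1, 1, -0.03, -0.12, 0, 0, 0, 1, 1, -0.03, -0.12, 0, 0, 0, 1, 1, 0, -0.1, 0, 0, 0, 0.3, 1])

```text
time: 4.55
tool_pos: [492.6, 165.6, 60.3]
tcp_rot: [3.128, 0.003, 1.901]
contact_force: [0.7, 0.1, -0.1]
grip_width: 0.3
```

```bash
python3 -c "
from h import *
fin(-89.5,22.5)"
```

```text
polar now: r 38.9 ang -31.6
t 4.55 pos [492.6 165.6  60.3] rpy [179.2   0.2 108.9] F [ 0.7  0.1 -0.1] w 0.3
shift units [-0.13 -0.6   0.15] turn units [0.2  0.01 4.61]
```

Call:
step_arm(moves=[-0.03, -0.12, 0.1, 0.1, 0, 1, 1, -0.03, -0.12, 0.1, 0.1, 0, 1, 1, -0.03, -0.12, 0, 0, 0, 1, 1, -0.03, -0.12, 0, 0, 0, 1, 1, 0, -0.15, 0, 0, 0, 0.5, 1, 0, 0, 0, 0, 0, 0, 1])

```text
time: 5.05
tool_pos: [486.9, 158.0, 60.8]
tcp_rot: [3.126, 0.0, 1.575]
contact_force: [-0.8, 0.3, 0.4]
grip_width: 0.3
```

```bash
python3 -c "
from h import *
fin(-89.5,22.5)"
```

```text
polar now: r 39.2 ang -45.5
t 5.05 pos [486.9 158.   60.8] rpy [179.1   0.   90.2] F [-0.8  0.3  0.4] w 0.3
shift units [ 0.06 -0.24  0.19] turn units [ 0.23  0.   -0.07]
```

Call:
step_arm(moves=[0, -0.12, 0.1, 0.2, 0, 0, 1, 0, -0.12, 0, 0, 0, 0, 1, 0, -0.1, 0, 0, 0, 0, 1])

```text
time: 5.3
tool_pos: [480.5, 157.3, 59.5]
tcp_rot: [3.14, -0.0, 1.579]
contact_force: [-0.3, -0.2, -0.4]
grip_width: 0.5
```

Call:
step_arm(moves=[0, -0.15, 0, 0, 0, 0, 1, 0, -0.15, 0, 0, 0, 0, 1, 0, 0, 0, 0, 0, 0, 1])

```text
time: 5.55
tool_pos: [479.4, 157.4, 60.5]
tcp_rot: [3.127, -0.001, 1.581]
contact_force: [1.8, 0.1, -1.3]
grip_width: 0.3
```

Run:
```python
from h import *
fin(-89.5,22.5)
for n,(y0,y1,x0,x1) in dict(top=(225,340,190,300),side=(140,245,210,330)).items():
    cv2.imwrite(f"pics/b_{n}.png",cv2.resize(capture(n)[y0:y1,x0:x1,::-1],None,fx=5,fy=5,interpolation=2))
```

```text
polar now: r 34.8 ang -55.2
t 5.55 pos [479.4 157.4  60.5] rpy [ 1.792e+02 -1.000e-01  9.060e+01] F [ 1.8  0.1 -1.3] w 0.3
shift units [0.09 0.14 0.18] turn units [ 0.21 -0.01  0.02]
```

View pics/b_side.png

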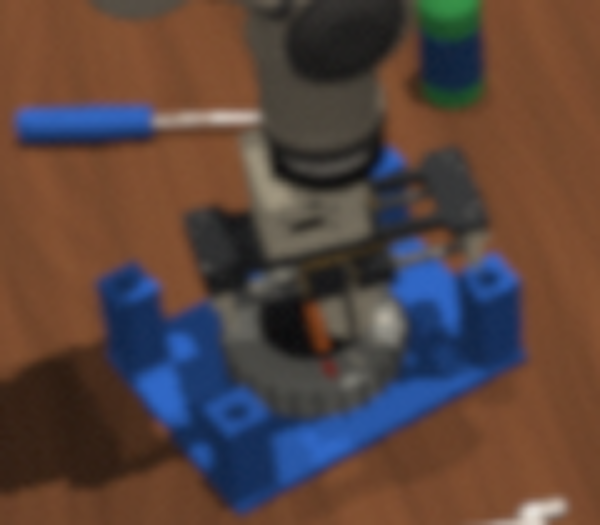

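View pics/b_top.png

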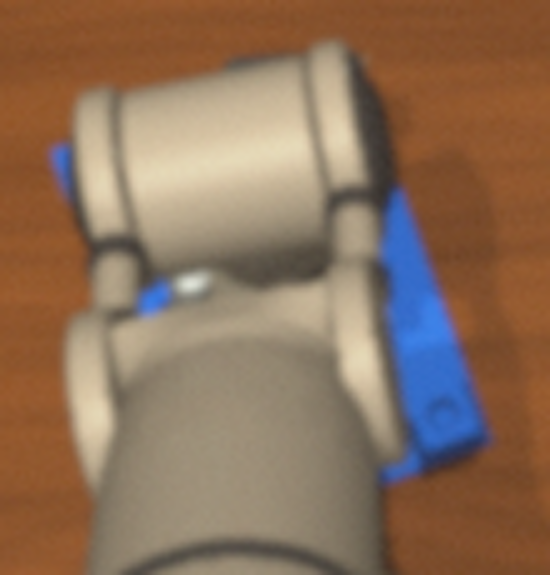

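The side view shows the fin, from crop (305,300) to (325,350), pointing at the red mark at (328,370). I'll push a little more to feel the stop.

Call:
step_arm(moves=[0, -0.2, 0, 0.2, 0, 0, 1, 0, -0.25, 0.05, 0, 0, 0, 1, 0, -0.25, 0.05, 0, 0, 0, 1])

```text
time: 5.9
tool_pos: [476.6, 158.2, 62.6]
tcp_rot: [3.116, -0.004, 1.581]
contact_force: [12.1, -2.2, 1.3]
grip_width: 0.3
```

Call:
step_arm(moves=[0, -0.25, 0, 0, 0, 0, 1, 0, -0.25, 0, 0, 0, 0, 1, 0, -0.1, 0, 0, 0, 0, 1])

```text
time: 6.15
tool_pos: [474.0, 158.8, 66.4]
tcp_rot: [3.094, -0.006, 1.582]
contact_force: [2.9, -0.7, 1.0]
grip_width: 0.3
```

The force reached 12 N at the stop. Next I'll back away, lift over the fin and come down on its other side.

Call:
step_arm(moves=[0, 0.6, 0, 0.4, 0, 0, 1, 0, 0.2, 0, 0.3, 0, 0, 1, 0, 0, -0.9, 0, 0, 0, 1, 0, 0, -0.9, 0, 0, 0, 1, 0, 0, 0, 0, 0, 0, 1])

```text
time: 6.57
tool_pos: [485.4, 158.8, 103.0]
tcp_rot: [-3.126, -0.006, 1.584]
contact_force: [1.0, 0.2, 0.4]
grip_width: 0.3
```

```bash
python3 -c "
from h import *
fin(-89.5,-34,100)"
```

```text
polar now: r 37.6 ang -46.4
t 6.57 pos [485.4 158.8 103. ] rpy [-179.1   -0.3   90.8] F [1.  0.2 0.4] w 0.3
shift units [ 0.04 -2.98  0.2 ] turn units [-0.22 -0.08  0.07]
```

Call:
step_arm(moves=[0, -1, 0, -0.2, 0, 0, 1, 0, -1, 0, 0, 0, 0, 1, 0, -0.8, 0, 0, 0, 0, 1, 0, 0, 0, 0, 0, 0, 1])

```text
time: 6.9
tool_pos: [424.2, 157.7, 101.1]
tcp_rot: [-3.134, -0.005, 1.585]
contact_force: [-0.4, 0.0, 0.1]
grip_width: 0.3
```

Run:
```python
from h import *
fin(-89.5,-34,58)
for n,(y0,y1,x0,x1) in dict(top=(225,340,190,300),side=(140,245,210,330)).items():
    cv2.imwrite(f"pics/c_{n}.png",cv2.resize(capture(n)[y0:y1,x0:x1,::-1],None,fx=5,fy=5,interpolation=2))
```

```text
polar now: r 45.3 ang -141.2
t 6.9 pos [424.2 157.7 101.1] rpy [-179.6   -0.3   90.8] F [-0.4  0.   0.1] w 0.3
shift units [0.04 0.09 2.15] turn units [-0.11 -0.07  0.08]
```

View pics/c_side.png

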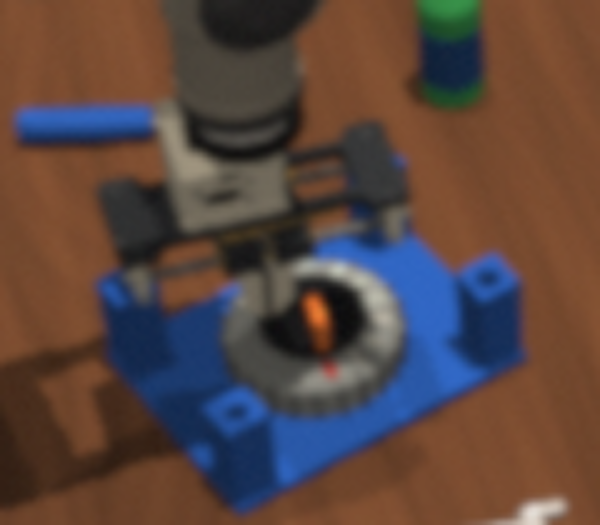

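The fin, at crop (318,315), points at the red mark (330,370), so the dial is at its stop. The closed fingertips are narrower than I assumed, with contact about 19 mm off centre. Descending on the clockwise side.

Call:
step_arm(moves=[0, 0, 0.8, 0, 0, 0, 1, 0, 0, 0.8, 0, 0, 0, 1, 0, 0, 0.5, 0, 0, 0, 1, 0, 0, 0, 0, 0, 0, 1])

```text
time: 7.33
tool_pos: [432.0, 158.6, 58.3]
tcp_rot: [3.14, -0.007, 1.585]
contact_force: [-0.1, -0.4, -0.1]
grip_width: 0.4
```

```bash
python3 -c "
from h import *
fin(-89.5,-19,58)"
```

```text
polar now: r 38.8 ang -135.1
t 7.33 pos [432.  158.6  58.3] rpy [179.9  -0.4  90.8] F [-0.1 -0.4 -0.1] w 0.4
shift units [0.01 0.44 0.01] turn units [ 0.02 -0.09  0.07]
```

Call:
step_arm(moves=[0, 0.4, 0, 0, 0, 0, 1, -0.04, 0.11, 0, 0, 0, -1, 1, -0.04, 0.11, 0, 0, 0, -1, 1, -0.04, 0.11, 0, 0, 0, -1, 1, -0.04, 0.11, 0, 0, 0, -1, 1, -0.04, 0.11, 0, 0, 0, -1, 1])

```text
time: 7.83
tool_pos: [453.1, 154.6, 58.1]
tcp_rot: [-3.134, -0.006, 1.948]
contact_force: [-5.4, -1.6, -0.8]
grip_width: 0.6
```

```bash
python3 -c "
from h import *
fin(-50,-19,58)"
```

```text
polar now: r 32.1 ang -101.5
t 7.83 pos [453.1 154.6  58.1] rpy [-179.6   -0.3  111.6] F [-5.4 -1.6 -0.8] w 0.6
shift units [-0.24  0.4   0.  ] turn units [-0.09 -0.1  -4.6 ]
```

Call:
step_arm(moves=[-0.06, 0.1, 0, 0, 0, -1, 1, -0.06, 0.1, 0, 0, 0, -1, 1, -0.06, 0.1, 0, 0, 0, -1, 1, -0.06, 0.1, 0, 0, 0, -1, 1, -0.06, 0.1, 0, 0, 0, -1, 1])

```text
time: 8.25
tool_pos: [466.5, 153.5, 58.9]
tcp_rot: [-3.131, -0.012, 2.315]
contact_force: [-2.6, -0.1, -2.0]
grip_width: 0.3
```

```bash
python3 -c "
from h import *
fin(-25,-19,58)"
```

```text
polar now: r 33.2 ang -77.9
t 8.25 pos [466.5 153.5  58.9] rpy [-179.4   -0.7  132.6] F [-2.6 -0.1 -2. ] w 0.3
shift units [-0.18  0.48  0.04] turn units [-0.12 -0.2  -5.59]
```

Call:
step_arm(moves=[-0.06, 0.1, 0.05, 0, 0, -1, 1, -0.06, 0.1, 0, 0, 0, -1, 1, -0.06, 0.1, 0, 0, 0, -1, 1, -0.06, 0.1, 0, 0, 0, -1, 1, -0.06, 0.1, 0, 0, 0, -1, 1])

```text
time: 8.67
tool_pos: [479.5, 156.1, 59.1]
tcp_rot: [-3.131, -0.019, 2.682]
contact_force: [0.2, -0.2, -0.6]
grip_width: 0.3
```

```bash
python3 -c "
from h import *
fin(0,-19,58)"
```

```text
polar now: r 35.9 ang -56.2
t 8.67 pos [479.5 156.1  59.1] rpy [-179.4   -1.1  153.7] F [ 0.2 -0.2 -0.6] w 0.3
shift units [-0.08  0.64  0.05] turn units [-0.08 -0.31 -6.57]
```

Call:
step_arm(moves=[-0.03, 0.12, 0.05, 0, -0.1, -1, 1, -0.03, 0.12, 0, 0, -0.1, -1, 1, -0.03, 0.12, 0, 0, -0.1, -1, 1, -0.03, 0.12, 0, 0, 0, -1, 1, -0.03, 0.12, 0, 0, 0, -1, 1])

```text
time: 9.08
tool_pos: [490.8, 164.8, 59.7]
tcp_rot: [-3.13, -0.001, 3.05]
contact_force: [-0.7, 0.1, -0.6]
grip_width: 0.3
```

```bash
python3 -c "
from h import *
fin(18,-19,58)"
```

```text
polar now: r 37.8 ang -34.1
t 9.08 pos [490.8 164.8  59.7] rpy [-179.3   -0.   174.7] F [-0.7  0.1 -0.6] w 0.3
shift units [0.04 0.57 0.08] turn units [-0.16 -0.04 -5.82]
```

Call:
step_arm(moves=[-0.03, 0.12, 0.05, 0, 0, -1, 1, -0.03, 0.12, 0.03, -0.1, 0, -1, 1, -0.03, 0.12, 0, 0, 0, -1, 1, -0.03, 0.12, 0, 0, 0, -1, 1])

```text
time: 9.42
tool_pos: [498.4, 174.0, 60.1]
tcp_rot: [-3.137, 0.001, -2.94]
contact_force: [-0.9, -3.1, -1.1]
grip_width: 0.6
```

Run:
```python
from h import *
fin(18,-19,58)
for n,(y0,y1,x0,x1) in dict(top=(225,340,190,300),side=(140,245,210,330)).items():
    cv2.imwrite(f"pics/d_{n}.png",cv2.resize(capture(n)[y0:y1,x0:x1,::-1],None,fx=5,fy=5,interpolation=2))
```

```text
polar now: r 40.7 ang -17.1
t 9.42 pos [498.4 174.   60.1] rpy [-1.797e+02  1.000e-01 -1.684e+02] F [-0.9 -3.1 -1.1] w 0.6
shift units [0.34 0.18 0.1 ] turn units [-0.07  0.01 -1.61]
```

View pics/d_side.png

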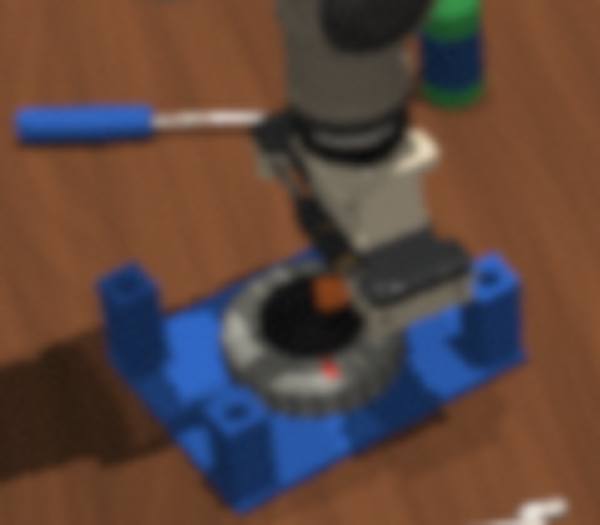

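View pics/d_top.png

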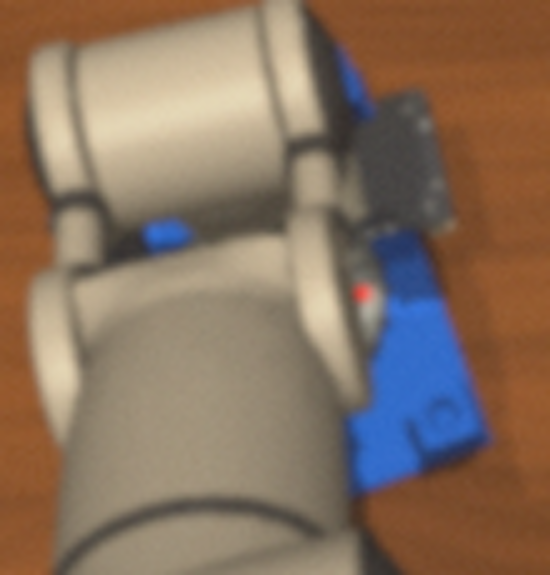

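The fin, seen at crop (330,292), is being pushed past about 10° in world, with 3 N at the tool. I'll ease it over the 4.5-click point in small steps and pull the tool slightly inward.

Call:
step_arm(moves=[0.15, 0.05, 0.1, 0, 0, -0.8, 1, 0.15, 0.1, 0, 0, 0, -0.8, 1, 0, 0.05, 0, 0, 0, 0, 1])

```text
time: 9.77
tool_pos: [496.1, 176.4, 59.8]
tcp_rot: [-3.135, 0.008, -2.835]
contact_force: [-0.7, -0.8, -0.1]
grip_width: 0.4
```

Run:
```python
from h import *
fin(22,-19,58)
```

```text
polar now: r 37.8 ang -14.7
t 9.77 pos [496.1 176.4  59.8] rpy [-179.6    0.5 -162.4] F [-0.7 -0.8 -0.1] w 0.4
shift units [0.18 0.17 0.09] turn units [-0.1   0.11 -1.11]
```

Call:
step_arm(moves=[0.1, 0.1, 0.08, 0, 0, -0.5, 1, 0.08, 0.1, 0, 0, 0, -0.5, 1, 0, 0, 0, 0, 0, 0, 1])

```text
time: 10.02
tool_pos: [494.4, 179.3, 59.6]
tcp_rot: [-3.134, 0.012, -2.774]
contact_force: [-0.5, -0.8, -0.8]
grip_width: 0.4
```

Run:
```python
from h import *
fin(22,-19,58)
n="side";y0,y1,x0,x1=(140,245,210,330)
cv2.imwrite(f"pics/e_{n}.png",cv2.resize(capture(n)[y0:y1,x0:x1,::-1],None,fx=5,fy=5,interpolation=2))
```

```text
polar now: r 35.5 ang -10.8
t 10.02 pos [494.4 179.3  59.6] rpy [-179.6    0.7 -158.9] F [-0.5 -0.8 -0.8] w 0.4
shift units [0.14 0.01 0.08] turn units [-0.11  0.18 -0.23]
```

View pics/e_side.png

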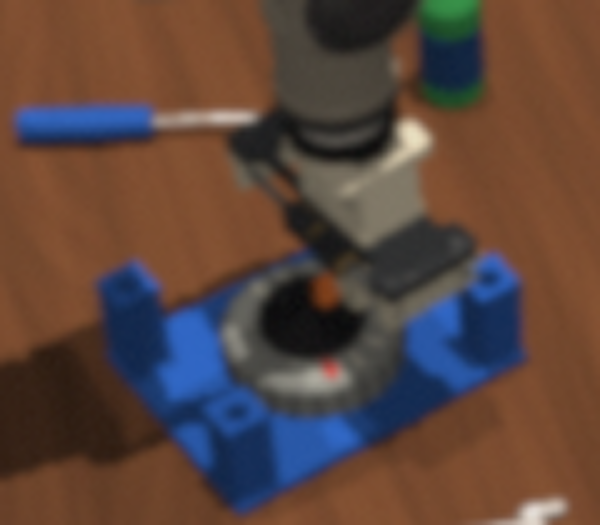

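Call:
step_arm(moves=[0, -0.5, 0, 0, 0, 0, 1, 0, -0.2, -0.3, 0, 0, 0, 1, 0, 0, -1, 0, 0, 0, 1, 0, 0, -1, 0, 0, 0, 1, 0, 0, -1, 0, 0, 0, 0, 0, -0.5, -1, 0, 0, 0, 0, 0, -1, -0.5, 0, 0, 0, 0, 0, -1, 0, 0, 0, 0, 0])

```text
time: 10.73
tool_pos: [517.1, 116.5, 162.6]
tcp_rot: [-3.135, 0.011, -2.787]
contact_force: [0.1, -0.6, 0.5]
grip_width: 22.4
```

```bash
python3 -c "
from h import *
todo(472,-237,140,189.3)"
```

```text
t 10.73 pos [517.1 116.5 162.6] rpy [-179.6    0.6 -159.7] F [ 0.1 -0.6  0.5] w 22.4
shift units [  8.26 -15.79   1.14] turn units [-0.07  0.17  2.75]
```

Call:
step_arm(moves=[0.5, -1, 0, 0, 0, 0.3, -1, 0.5, -1, 0, 0, 0, 0.3, -1, 0.5, -1, 0, 0, 0, 0.3, -1, 0.5, -1, 0, 0, 0, 0.3, -1, 0.5, -1, 0, 0, 0, 0.3, -1, 0.5, -1, 0, 0, 0, 0.3, -1, 0.4, -1, 0, 0, 0, 0.3, -1, 0.4, -1, 0, 0, 0, 0.3, -1])

```text
time: 11.4
tool_pos: [489.7, -70.7, 169.4]
tcp_rot: [-3.135, 0.023, -2.977]
contact_force: [0.3, 0.3, 0.2]
grip_width: 75.6
```

Run:
```python
from h import *
todo(472,-237,140,189.3)
t=capture("top");s=capture("side")
cv2.imwrite("pics/f_top.png",cv2.resize(t[225:340,190:300,::-1],None,fx=5,fy=5,interpolation=2))
cv2.imwrite("pics/f_side.png",cv2.resize(s[140:245,210:330,::-1],None,fx=5,fy=5,interpolation=2))
```

```text
t 11.4 pos [489.7 -70.7 169.4] rpy [-179.6    1.3 -170.6] F [0.3 0.3 0.2] w 75.6
shift units [ 2.27 -8.05  1.47] turn units [-0.09  0.33  0.03]
```

View pics/f_top.png

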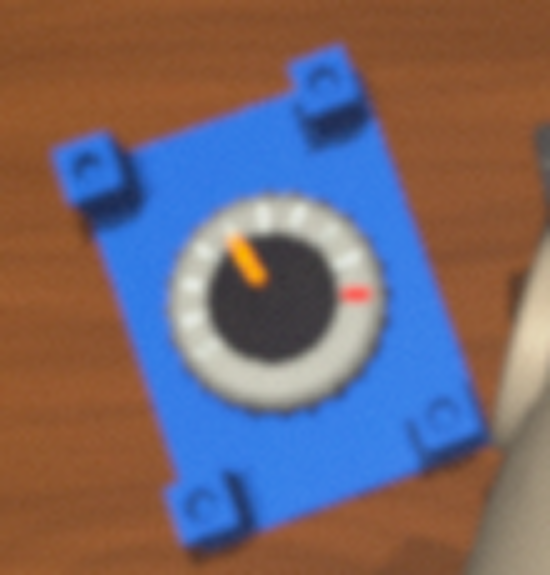

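View pics/f_side.png

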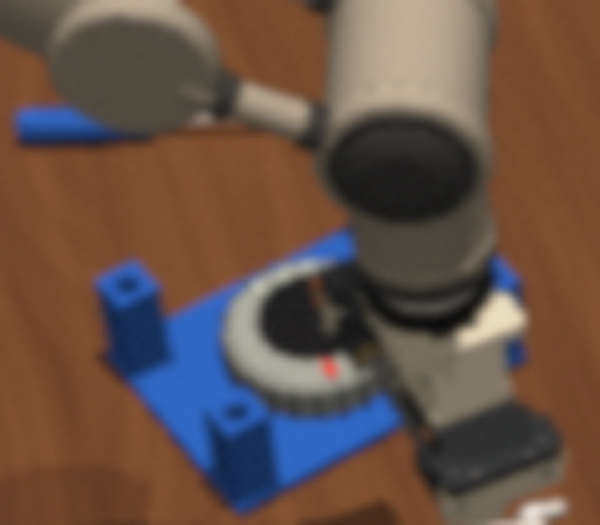

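The top view shows the fin from crop (235,238) to (262,282), in the direction of the fifth tick. I'll check the angle numerically.

Run:
```python
from h import *
im=capture("top");hsv=cv2.cvtColor(im,cv2.COLOR_RGB2HSV);h,s,v=cv2.split(hsv)
o=((h>8)&(h<22)&(s>170)&(v>150));m=np.zeros_like(o);m[265:287,230:252]=1;o&=m
vv,uu=np.nonzero(o);P=np.array([ray("top",u,w,74)[:2] for u,w in zip(uu,vv)])
l=cv2.fitLine(P.astype(np.float32),2,0,.01,.01).ravel();c=P.mean(0);print(len(P),c,np.degrees(np.arctan2(l[1],l[0])),np.degrees(np.arctan2(c[1]-185.8,c[0]-457.5)),np.hypot(c[1]-185.8,c[0]-457.5))
```

```text
35 [474.98069956 196.4011264 ] 28.343584 31.234612046192616 20.444039175095533
```

Call:
step_arm(moves=[0.28, -1, 0, 0, 0, 0, -1, 0.28, -1, 0, 0, 0, 0, -1, 0.28, -1, 0, 0, 0.1, 0, -1, 0.28, -1, 0, 0, 0.1, 0, -1, 0.28, -1, 0, 0, 0.1, 0, -1, 0.28, -1, 0, 0, 0.1, 0, -1, 0.28, -0.8, 0, 0, 0, 0, -1, 0, 0, 0, 0, 0, 0, -1])

```text
time: 12.22
tool_pos: [474.6, -212.4, 172.0]
tcp_rot: [-3.137, -0.003, -2.977]
contact_force: [-0.2, 0.9, 0.7]
grip_width: 91.5
```

Run:
```python
from h import *
todo(472,-237,110,189.3)
```

```text
t 12.22 pos [ 474.6 -212.4  172. ] rpy [-179.8   -0.2 -170.6] F [-0.2  0.9  0.7] w 91.5
shift units [ 0.32 -1.18  3.11] turn units [-0.06 -0.05  0.03]
```

The dial reads about 30° against an expected 30.5°, so it's at five clicks. Now for the tray.

Call:
step_arm(moves=[0.3, -0.9, 0.5, 0, 0, 0, -1, 0, -0.3, 0.8, 0, 0, 0, -1, 0, 0, 0.8, 0, 0, 0, -1, 0, 0, 0.6, 0, 0, 0, -1, 0, 0, 0.4, 0, 0, 0, -1, 0, 0, 0, 0, 0, 0, -1])

```text
time: 12.72
tool_pos: [475.5, -233.9, 109.8]
tcp_rot: [-3.138, 0.001, -2.978]
contact_force: [-0.7, 1.0, -0.2]
grip_width: 91.6
```

Run:
```python
from h import *
todo(472,-237,57,189.3)
t=capture("top");s=capture("side")
cv2.imwrite("pics/g_side.png",cv2.resize(s[240:350,250:370,::-1],None,fx=5,fy=5,interpolation=2))
```

```text
t 12.72 pos [ 475.5 -233.9  109.8] rpy [-1.798e+02  1.000e-01 -1.706e+02] F [-0.7  1.  -0.2] w 91.6
shift units [ 0.2  -0.12  2.64] turn units [-0.06  0.02  0.02]
```

View pics/g_side.png

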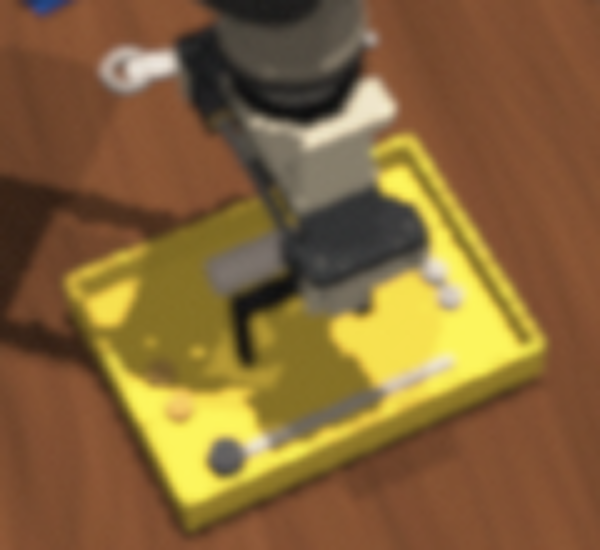

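The gripper is over the handle and aligned, with the near finger on this side of the bar at crop (340,295). Descending to grasp.

Call:
step_arm(moves=[0.2, -0.15, 0.6, 0, 0, 0, -1, 0, 0, 0.7, 0, 0, 0, -1, 0, 0, 0.7, 0, 0, 0, -1, 0, 0, 0.5, 0, 0, 0, -1, 0, 0, 0, 0, 0, 0, -1])

```text
time: 13.23
tool_pos: [477.1, -238.7, 65.4]
tcp_rot: [-3.128, 0.011, -2.975]
contact_force: [-0.7, 0.3, 0.4]
grip_width: 91.9
```

Run:
```python
from h import *
todo(472,-237,57,189.3)
```

```text
t 13.23 pos [ 477.1 -238.7   65.4] rpy [-179.2    0.6 -170.5] F [-0.7  0.3  0.4] w 91.9
shift units [0.24 0.13 0.42] turn units [-0.19  0.16  0.05]
```

Call:
step_arm(moves=[0.25, 0.1, 0.3, -0.15, 0.15, 0.05, -1, 0, 0, 0.1, 0, 0, 0, -1, 0, 0, 0, 0, 0, 0, -1])

```text
time: 13.48
tool_pos: [472.6, -237.6, 58.5]
tcp_rot: [-3.138, 0.002, -2.979]
contact_force: [-0.0, 0.2, -0.4]
grip_width: 91.6
```

Run:
```python
from h import *
todo(472,-237,57,189.3)
```

```text
t 13.48 pos [ 472.6 -237.6   58.5] rpy [-1.798e+02  1.000e-01 -1.707e+02] F [-0.   0.2 -0.4] w 91.6
shift units [0.03 0.04 0.08] turn units [-0.05  0.02  0.01]
```

Closing.

Call:
step_arm(moves=[0, 0, 0.05, 0, 0, 0, 1, 0, 0, 0, 0, 0, 0, 1, 0, 0, 0, 0, 0, 0, 1, 0, 0, 0, 0, 0, 0, 1, 0, 0, 0, 0, 0, 0, 1, 0, 0, 0, 0, 0, 0, 1, 0, 0, 0, 0, 0, 0, 1, 0, 0, 0, 0, 0, 0, 1])

```text
time: 14.15
tool_pos: [473.7, -238.4, 59.5]
tcp_rot: [-3.136, 0.004, -2.979]
contact_force: [-0.2, 0.1, 0.8]
grip_width: 43.0
```

Call:
step_arm(moves=[0, 0, 0, 0, 0, 0, 1, 0, 0, 0, 0, 0, 0, 1, 0, 0, 0, 0, 0, 0, 1, 0, 0, 0, 0, 0, 0, 1, 0, 0, 0, 0, 0, 0, 1, 0, 0, 0, 0, 0, 0, 1])

```text
time: 14.65
tool_pos: [473.4, -237.7, 59.4]
tcp_rot: [-3.137, 0.004, -2.979]
contact_force: [-0.2, -0.6, -0.5]
grip_width: 13.6
```

Run:
```python
from h import *
todo(472,-237,57,189.3)
```

```text
t 14.65 pos [ 473.4 -237.7   59.4] rpy [-179.7    0.2 -170.7] F [-0.2 -0.6 -0.5] w 13.6
shift units [0.06 0.05 0.12] turn units [-0.07  0.05  0.01]
```

The grip width is 13.6 mm, matching the 14 mm bar. Lifting.

Call:
step_arm(moves=[0, 0, -0.3, 0, 0, 0, 1, 0, 0, -0.5, 0, 0, 0, 1, 0, 0, -0.7, 0, 0, 0, 1, 0, 0, -0.8, 0, 0, 0, 1, 0, 0, -0.8, 0, 0, 0, 1, 0, 0, -0.8, 0, 0, 0, 1, 0, 0, -0.8, 0, 0, 0, 1, 0, 0, -0.6, 0, 0, 0, 1])

```text
time: 15.32
tool_pos: [468.9, -235.3, 167.7]
tcp_rot: [3.137, -0.007, -2.979]
contact_force: [-0.2, -0.3, -5.2]
grip_width: 13.9
```

Run:
```python
from h import *
todo(459.5,186,195,198.5)
s=capture("side")
cv2.imwrite("pics/i_side.png",s[:,:,::-1])
```

```text
t 15.32 pos [ 468.9 -235.3  167.7] rpy [ 179.7   -0.4 -170.7] F [-0.2 -0.3 -5.2] w 13.9
shift units [-2.93 20.87 -1.29] turn units [ 0.07 -0.1  -2.3 ]
```

View pics/i_side.png

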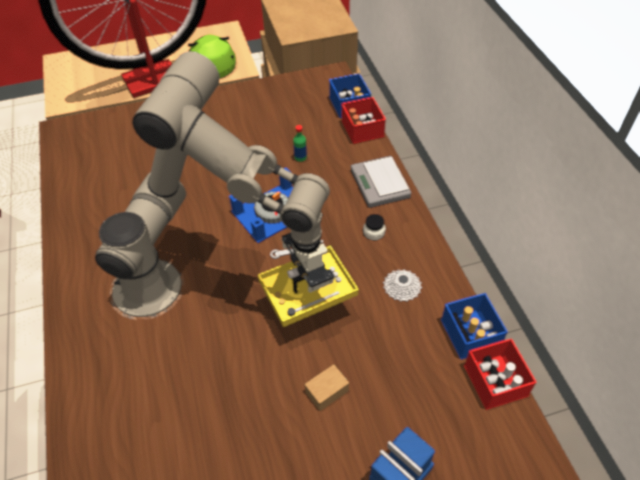

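The tray hangs level and the measured load is 5.2 N, about 0.5 kg. Carrying it over.

Call:
step_arm(moves=[-0.05, 0.3, -0.4, 0, 0, 0, 1, -0.1, 0.6, -0.4, 0, 0, 0, 1, -0.15, 0.8, -0.3, 0, 0, -0.1, 1, -0.15, 1, -0.2, 0, 0, -0.1, 1, -0.15, 1, 0, 0, 0, -0.1, 1, -0.15, 1, 0, 0, 0, -0.1, 1, -0.15, 1, 0, 0, 0, -0.1, 1, -0.15, 1, 0, 0, 0, -0.1, 1])

```text
time: 16.03
tool_pos: [463.8, -92.0, 198.3]
tcp_rot: [3.137, -0.008, -2.941]
contact_force: [0.2, 0.4, -5.6]
grip_width: 13.3
```

Call:
step_arm(moves=[-0.15, 1, 0, 0, 0, -0.1, 1, -0.15, 1, 0, 0, 0, -0.1, 1, -0.15, 1, 0, 0, 0, -0.1, 1, -0.15, 1, 0, 0, 0, -0.1, 1, -0.15, 1, 0, 0, 0, -0.1, 1, -0.15, 0.9, 0, 0, 0, -0.1, 1, -0.1, 0.8, 0, 0, 0, -0.1, 1, -0.1, 0.6, 0, 0, 0, -0.1, 1])

```text
time: 16.7
tool_pos: [443.4, 72.2, 198.4]
tcp_rot: [3.129, -0.016, -2.878]
contact_force: [-0.1, 1.0, -5.6]
grip_width: 13.9
```

Run:
```python
from h import *
todo(459.5,186,195,198.5)
```

```text
t 16.7 pos [443.4  72.2 198.4] rpy [ 179.3   -0.9 -164.9] F [-0.1  1.  -5.6] w 13.9
shift units [-2.26  5.28  0.2 ] turn units [ 0.18 -0.23 -0.86]
```

Call:
step_arm(moves=[-0.35, 0.8, 0, 0.05, 0, -0.2, 1, -0.4, 0.9, 0, 0.05, 0, -0.2, 1, -0.4, 0.9, 0, 0, -0.1, -0.2, 1, -0.4, 0.9, 0, 0, -0.1, -0.1, 1, -0.3, 0.8, 0, 0, 0, -0.1, 1, -0.2, 0.5, 0, 0, 0, 0, 1, -0.1, 0.2, 0, 0, 0, 0, 1, 0, 0, 0, 0, 0, 0, 1])

```text
time: 17.37
tool_pos: [445.2, 193.8, 197.7]
tcp_rot: [3.132, -0.011, -2.812]
contact_force: [-0.9, -1.0, -4.9]
grip_width: 13.9
```

Run:
```python
from h import *
todo(459.5,186,180,198.5)
```

```text
t 17.37 pos [445.2 193.8 197.7] rpy [ 179.4   -0.7 -161.1] F [-0.9 -1.  -4.9] w 13.9
shift units [-0.56 -0.61  0.87] turn units [ 0.14 -0.16  0.09]
```

Call:
step_arm(moves=[-0.4, -0.4, 0.1, 0.1, -0.1, 0.1, 1, -0.15, -0.15, 0.2, 0, 0, 0, 1, 0, 0, 0.2, 0, 0, 0, 1, 0, 0, 0.2, 0, 0, 0, 1, 0, 0, 0, 0, 0, 0, 1])

```text
time: 17.78
tool_pos: [459.5, 184.1, 181.6]
tcp_rot: [3.14, -0.006, -2.822]
contact_force: [-0.5, 0.3, -4.8]
grip_width: 14.2
```

Run:
```python
from h import *
todo(459.5,186,165,198.5)
for n,(y0,y1,x0,x1) in dict(top=(215,340,180,310),side=(130,250,200,340)).items():
    im=capture(n)[:,:,::-1]; cv2.imwrite(f"pics/jr_{n}.png",im)
    cv2.imwrite(f"pics/j_{n}.png",cv2.resize(im[y0:y1,x0:x1],None,fx=4.5,fy=4.5,interpolation=2))
```

```text
t 17.78 pos [459.5 184.1 181.6] rpy [ 179.9   -0.3 -161.7] F [-0.5  0.3 -4.8] w 14.2
shift units [-0.04  0.09  0.83] turn units [ 0.02 -0.09 -0.04]
```

View pics/j_side.png

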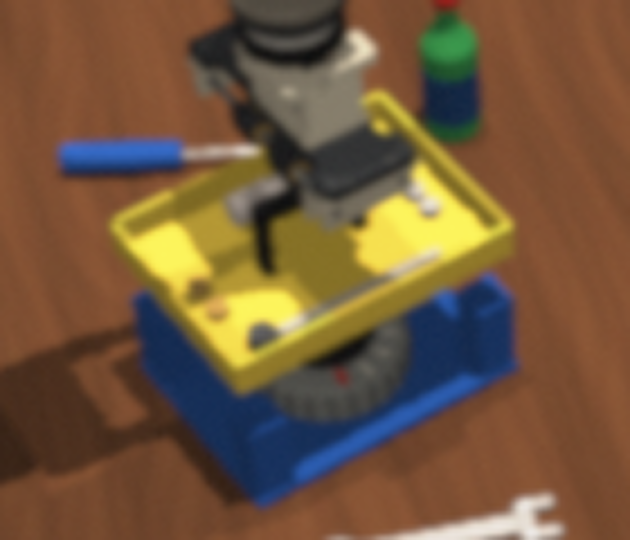

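View pics/j_top.png

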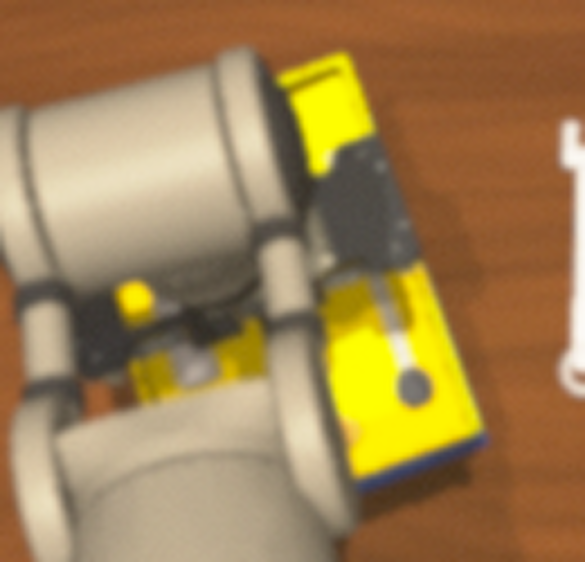

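The side view shows all four tray rim corners, at crop (380,93), (513,228), (240,388) and (112,222). I'll compare their centre with the side-view carrier fit.

Run:
```python
from h import *
a=lambda p,q:np.degrees(np.arctan2(p[1]-q[1],p[0]-q[0])).round(1)
un=lambda x,y:((x+.5)/4.5-.5+200,(y+.5)/4.5-.5+130)
z=181.6+16.6-32
q=np.array([ray("side",*un(x,y),z) for x,y in((380,93),(513,228),(240,388),(112,222))])
print(q.round(1),q.mean(0),a(q[0],q[3]),a(q[1],q[2]),a(q[0],q[1]),a(q[3],q[2]),[np.linalg.norm(q[i]-q[(i+1)%4]).round() for i in range(4)])
# right edge top view: two right corners
un2=lambda x,y:((x+.5)/4.5-.5+180,(y+.5)/4.5-.5+215)
q0=ray("top",*un2(347,55),z);q1=ray("top",*un2(483,436),z);m=(q0+q1)/2;t=np.radians(a(q0,q1));print(q0,q1,a(q0,q1),np.linalg.norm(q0-q1),m[:2]+88*np.array([-np.sin(t),np.cos(t)]))
```

```text
[[542.2 299.9 166.2]
 [597.4 132.4 166.2]
 [374.1  43.3 166.2]
 [321.5 228.4 166.2]] [458.81932883 176.01356054 166.2       ] 18.0 21.8 108.2 105.9 [np.float64(176.0), np.float64(240.0), np.float64(192.0), np.float64(232.0)]
[595.57650601 135.1932569  166.2       ] [368.46173937  60.55988865 166.2       ] 18.2 239.0632905350948 [454.53364986 181.47411331]
```

Run:
```python
import cv2
im=cv2.imread("pics/jr_side.png")
a=cv2.resize(im[145:185,270:320],None,fx=8,fy=8,interpolation=2)
b=cv2.resize(im[190:220,235:285],None,fx=8,fy=8,interpolation=2)
c=cv2.resize(im[165:195,215:265],None,fx=8,fy=8,interpolation=2)
import numpy as np
cv2.imwrite("pics/k.png",np.vstack([a[:240],b,]))
t=cv2.imread("pics/jr_top.png")
cv2.imwrite("pics/k2.png",np.hstack([cv2.resize(t[220:250,240:270],None,fx=10,fy=10,interpolation=2),cv2.resize(t[295:325,265:295],None,fx=10,fy=10,interpolation=2)]))
cv2.imwrite("pics/k3.png",c)
```

```text
(no output)
```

View pics/k.png

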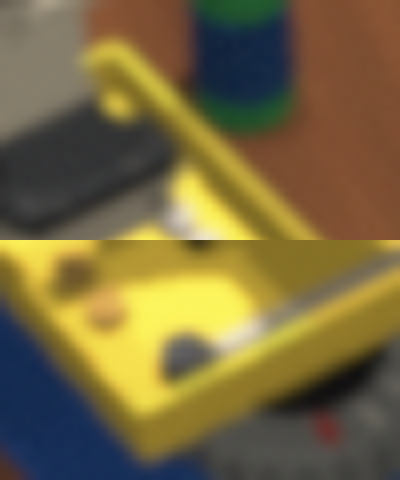

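View pics/k2.png

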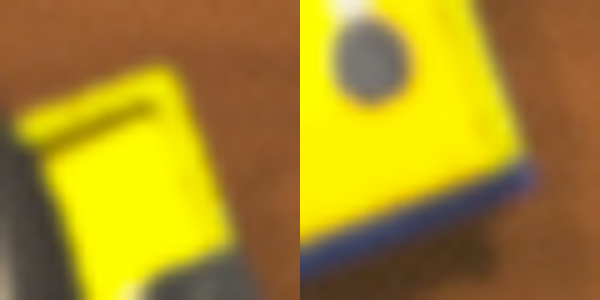

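View pics/k3.png

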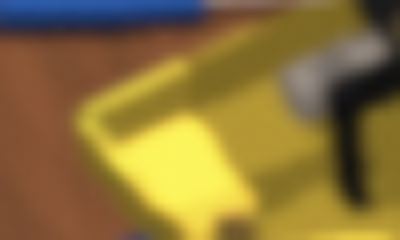

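Run:
```python
from h import *
a=lambda p,q:np.degrees(np.arctan2(p[1]-q[1],p[0]-q[0])).round(1)
z=181.6+16.6-32
q=np.array([ray("side",*p,z) for p in((283.,149.6),(313.8,179.3),(253,211.2),(224,178.8))])
print(q.round(1),q.mean(0),(q[0]+q[2])/2,(q[1]+q[3])/2,a(q[0],q[3]),a(q[1],q[2]),[np.linalg.norm(q[i]-q[(i+1)%4]).round() for i in range(4)])
q0=ray("top",257.9,226.4,z);q1=ray("top",287.4,311.4,z);m=(q0+q1)/2;t=np.radians(a(q0,q1));print(q0,q1,a(q0,q1),np.linalg.norm(q0-q1),m[:2]+88*np.array([-np.sin(t),np.cos(t)]))
```

```text
[[539.7 304.3 166.2]
 [599.2 136.5 166.2]
 [378.6  62.  166.2]
 [320.1 229.5 166.2]] [459.41219517 183.08631125 166.2       ] [459.14751233 183.17199213 166.2       ] [459.67687801 183.00063037 166.2       ] 18.8 18.6 [np.float64(178.0), np.float64(233.0), np.float64(177.0), np.float64(232.0)]
[596.64101272 132.03504953 166.2       ] [368.67112951  59.38141306 166.2       ] 17.7 239.26725337890366 [455.90116175 179.54244165]
```

In both views the tray sits about (2, 4) mm short of the carrier's centre, so the target TCP is about (461.5, 188). I'll lower it to just above the sockets.

Call:
step_arm(moves=[-0.15, 0.15, 0.3, 0, 0, 0, 1, 0, 0, 0.4, 0, 0, 0, 1, 0, 0, 0.4, 0, 0, 0, 1, 0, 0, 0.3, 0, 0, 0, 1, 0, 0, 0, 0, 0, 0, 1])

```text
time: 18.3
tool_pos: [461.8, 188.4, 151.7]
tcp_rot: [3.14, -0.004, -2.822]
contact_force: [-0.5, -0.6, -5.9]
grip_width: 14.0
```

Run:
```python
from h import *
todo(461.5,188,146,198.4)
```

```text
t 18.3 pos [461.8 188.4 151.7] rpy [ 179.9   -0.2 -161.7] F [-0.5 -0.6 -5.9] w 14.0
shift units [ 0.02 -0.01  0.29] turn units [ 0.02 -0.06 -0.02]
```

Call:
step_arm(moves=[0, 0, 0.2, 0, 0, 0, 1, 0, 0, 0.2, 0, 0, 0, 1, 0, 0, 0.15, 0, 0, 0, 1, 0, 0, 0, 0, 0, 0, 1])

```text
time: 18.63
tool_pos: [461.3, 188.4, 138.9]
tcp_rot: [3.14, -0.006, -2.822]
contact_force: [-0.5, -0.1, -4.3]
grip_width: 14.2
```

Run:
```python
from h import *
todo(461.5,188,127.4,198.4)
for n,(y0,y1,x0,x1) in dict(side=(130,250,200,340)).items():
    im=capture(n)[:,:,::-1]; cv2.imwrite(f"pics/l_{n}.png",cv2.resize(im[y0:y1,x0:x1],None,fx=5,fy=5,interpolation=2))
```

```text
t 18.63 pos [461.3 188.4 138.9] rpy [ 179.9   -0.3 -161.7] F [-0.5 -0.1 -4.3] w 14.2
shift units [-0.   -0.02  0.58] turn units [ 0.02 -0.08 -0.02]
```

View pics/l_side.png

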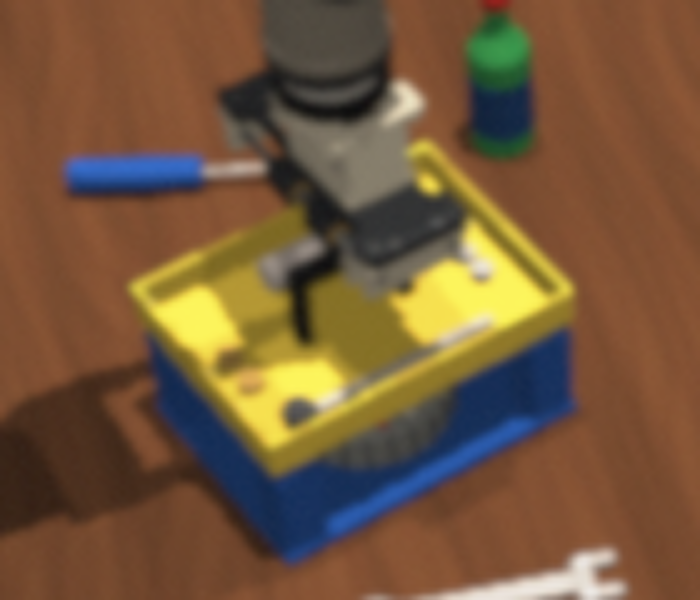

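The tray is lined up with the carrier, with its pin tips at the socket mouths. I'll keep lowering slowly.

Call:
step_arm(moves=[0, 0, 0.15, 0, -0.05, 0, 1, 0, 0, 0.15, 0, 0, 0, 1, 0, 0, 0.1, 0, 0, 0, 1])

```text
time: 18.93
tool_pos: [462.2, 188.7, 131.6]
tcp_rot: [3.141, 0.001, -2.822]
contact_force: [-0.6, -0.7, -4.9]
grip_width: 13.6
```

Run:
```python
from h import *
todo(461.5,188,127.4,198.4)
print(get_obs()["moment"])
```

```text
t 18.93 pos [462.2 188.7 131.6] rpy [ 1.799e+02  1.000e-01 -1.617e+02] F [-0.6 -0.7 -4.9] w 13.6
shift units [ 0.05 -0.02  0.21] turn units [ 0.01  0.02 -0.02]
[0.01857449 0.05151604 0.00590206]
```

The pins are 10 mm in with no contact force yet. Continuing down.

Call:
step_arm(moves=[0, 0, 0.12, 0, 0, 0, 1, 0, 0, 0.1, 0, 0, 0, 1, 0, 0, 0, 0, 0, 0, 1])

```text
time: 19.18
tool_pos: [462.4, 188.7, 127.6]
tcp_rot: [3.141, 0.002, -2.822]
contact_force: [-0.1, 0.5, -3.8]
grip_width: 13.7
```

Call:
step_arm(moves=[0, 0, 0.1, 0, 0, 0, 1, 0, 0, 0.1, 0, 0, 0, 1, 0, 0, 0, 0, 0, 0, 1])

```text
time: 19.43
tool_pos: [462.6, 188.8, 128.2]
tcp_rot: [3.141, 0.005, -2.821]
contact_force: [-0.0, 0.1, -4.8]
grip_width: 13.5
```

Call:
step_arm(moves=[0, 0, 0.2, 0, 0, 0, 1, 0, 0, 0.2, 0, 0, 0, 1, 0, 0, 0, 0, 0, 0, 1])

```text
time: 19.68
tool_pos: [464.1, 189.3, 127.8]
tcp_rot: [-3.141, 0.014, -2.82]
contact_force: [0.6, -0.5, -5.5]
grip_width: 13.7
```

Run:
```python
from h import *
todo(461.5,188,127.4,198.4)
for n,(y0,y1,x0,x1) in dict(side=(130,250,200,340)).items():
    im=capture(n)[:,:,::-1]; cv2.imwrite(f"pics/m_{n}.png",cv2.resize(im[y0:y1,x0:x1],None,fx=5,fy=5,interpolation=2))
```

```text
t 19.68 pos [464.1 189.3 127.8] rpy [-180.     0.8 -161.6] F [ 0.6 -0.5 -5.5] w 13.7
shift units [ 0.15 -0.02  0.02] turn units [-0.01  0.19  0.  ]
```

View pics/m_side.png

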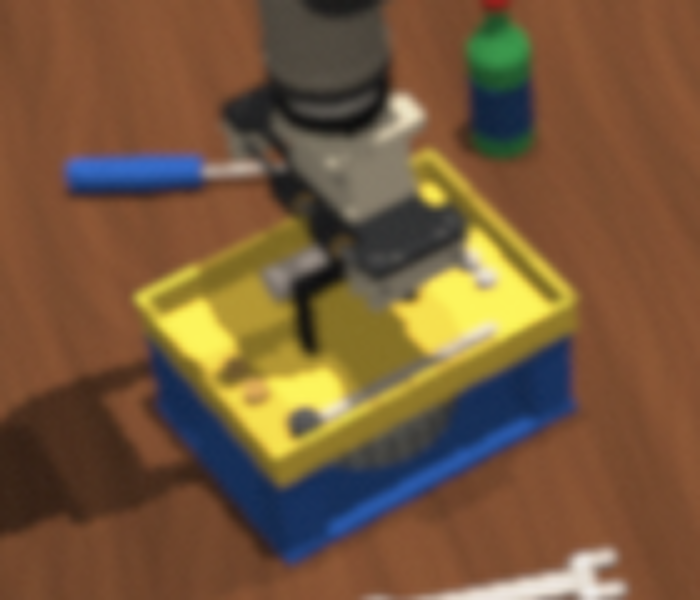

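Call:
step_arm(moves=[0.08, 0, 0, 0, 0.19, 0, 1, 0, 0, 0.3, 0, 0, 0, 1])

```text
time: 19.9
tool_pos: [464.2, 189.3, 124.2]
tcp_rot: [-3.141, 0.004, -2.82]
contact_force: [-9.6, -1.7, 44.7]
grip_width: 13.4
```

Run:
```python
from h import *
todo(461.5,188,127.4,198.4)
for n,(y0,y1,x0,x1) in dict(side=(130,250,200,340)).items():
    im=capture(n)[:,:,::-1]; cv2.imwrite(f"pics/nr_{n}.png",im)
a=lambda p,q:np.degrees(np.arctan2(p[1]-q[1],p[0]-q[0])).round(1)
un=lambda x,y:((x+.5)/5-.5+200,(y+.5)/5-.5+130)
# same camera: height implied by rim: near corner, left, right ,far
for z in (112,116,120):
    q=np.array([ray("side",*un(x,y),z) for x,y in((427,152),(577,297),(278,462),(137,294))])
    print(z,q.round(1)[:,:2].tolist(),q.mean(0).round(1),[np.linalg.norm(q[i]-q[(i+1)%4]).round() for i in range(4)])
```

```text
t 19.9 pos [464.2 189.3 124.2] rpy [-179.9    0.3 -161.6] F [-9.6 -1.7 44.7] w 13.4
shift units [ 0.15 -0.02 -0.16] turn units [-0.01  0.06  0.  ]
112 [[544.4, 308.8], [604.0, 143.3], [380.3, 63.4], [324.0, 237.0]] [463.2 188.1 112. ] [np.float64(176.0), np.float64(237.0), np.float64(183.0), np.float64(232.0)]
116 [[543.5, 304.7], [603.0, 139.7], [379.9, 60.0], [323.8, 233.1]] [462.6 184.3 116. ] [np.float64(175.0), np.float64(237.0), np.float64(182.0), np.float64(231.0)]
120 [[542.7, 300.6], [602.0, 136.0], [379.6, 56.5], [323.5, 229.2]] [461.9 180.6 120. ] [np.float64(175.0), np.float64(236.0), np.float64(182.0), np.float64(230.0)]
```

Pressing gave 45 N of reaction, so the tray is hard on its seat. I'll relax and open the jaws.

Call:
step_arm(moves=[0, 0, 0, 0, 0, 0, 1, 0, 0, 0, 0, 0, 0, 0, 0, 0, 0, 0, 0, 0, -1, 0, 0, 0, 0, 0, 0, -1, 0, 0, 0, 0, 0, 0, -1, 0, 0, 0, 0, 0, 0, -1, 0, 0, 0, 0, 0, 0, -1, 0, 0, 0, 0, 0, 0, -1])

```text
time: 20.62
tool_pos: [465.9, 189.6, 122.4]
tcp_rot: [-3.141, 0.005, -2.821]
contact_force: [0.1, -0.0, -0.4]
grip_width: 55.8
```

Call:
step_arm(moves=[0, 0, 0, 0, 0, 0, -1, 0, 0, -0.3, 0, 0, 0, -1, 0, 0, -0.5, 0, 0, 0, -1, 0, 0, -0.8, 0, 0, 0, -1, 0, 0, -1, 0, 0, 0, -1, 0, 0, -1, 0, 0, 0, -1, 0, 0, -1, 0, 0, 0, -1, 0, 0, -1, 0, 0, 0, -1])

```text
time: 21.28
tool_pos: [462.5, 188.8, 236.6]
tcp_rot: [3.142, -0.005, -2.821]
contact_force: [0.4, 0.6, -0.4]
grip_width: 91.7
```

Call:
step_arm(moves=[0, -1, -0.5, 0, 0, 0, -1, 0, -1, 0, 0, 0, 0, -1, 0, -1, 0, 0, 0, 0, -1, 0, -1, 0, 0, 0, 0, -1, 0, -1, 0, 0, 0, 0, -1, 0, -1, 0, 0, 0, 0, -1, 0, -1, 0, 0, 0, 0, -1, 0, -1, 0, 0, 0, 0, -1])

```text
time: 21.95
tool_pos: [516.2, 35.1, 258.7]
tcp_rot: [-3.14, 0.011, -2.813]
contact_force: [0.5, -0.0, -0.3]
grip_width: 91.7
```

Call:
step_arm(moves=[0, -1, 0, 0, 0, 0, -1, 0, -1, 0, 0, 0, 0, -1, 0, -1, 0, 0, 0, 0, -1, 0, -1, 0, 0, 0, 0, -1, 0, -1, 0, 0, 0, 0, -1, 0, -1, 0, 0, 0, 0, -1, 0, -1, 0, 0, 0, 0, -1, 0, 0, 0, 0, 0, 0, -1])

```text
time: 22.62
tool_pos: [562.9, -107.7, 263.3]
tcp_rot: [-3.137, 0.014, -2.816]
contact_force: [-0.8, 0.2, 0.4]
grip_width: 91.7
```

Run:
```python
from h import *
todo(461.5,188,127.4,198.4)
for n in("top","side"):
    cv2.imwrite(f"pics/o_{n}.png",capture(n)[:,:,::-1])
t=cv2.imread("pics/o_top.png");cv2.imwrite("pics/o_topc.png",cv2.resize(t[220:345,185:305],None,fx=4.7,fy=4.7,interpolation=2))
t=cv2.imread("pics/o_side.png");cv2.imwrite("pics/o_sidec.png",cv2.resize(t[140:250,210:330],None,fx=5,fy=5,interpolation=2))
```

```text
t 22.62 pos [ 562.9 -107.7  263.3] rpy [-179.7    0.8 -161.4] F [-0.8  0.2  0.4] w 91.7
shift units [ 0.17 15.66  6.72] turn units [-0.07  0.2   0.06]
```

View pics/o_topc.png

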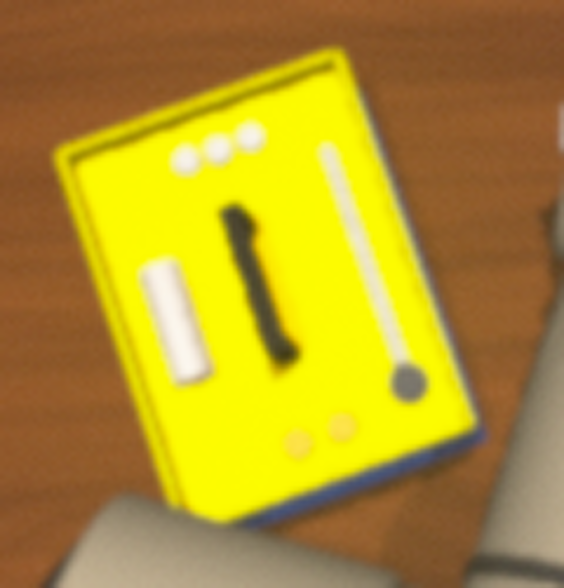

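View pics/o_sidec.png

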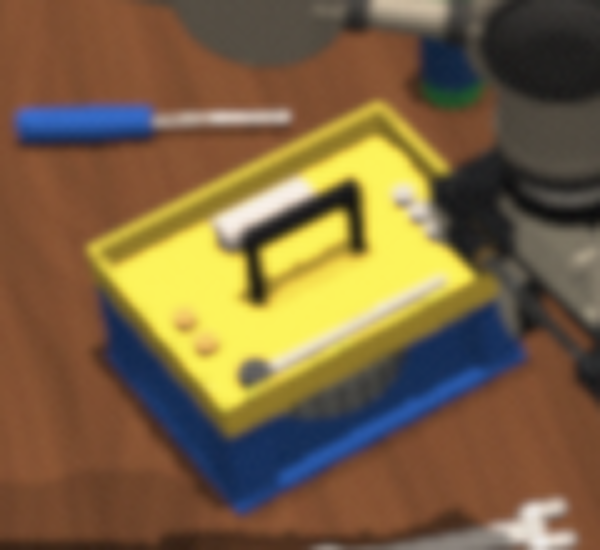

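View pics/o_top.png

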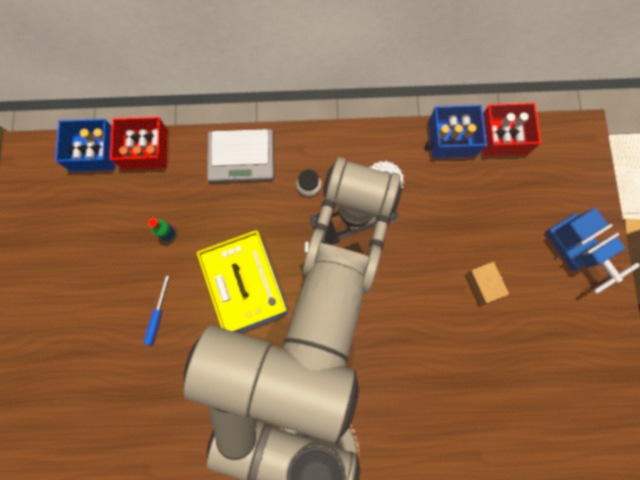

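The top view shows the tray square over the carrier, its handle at (240,281), and the bystanders in place. In the side view the walls sit right on the posts with no gap. One last numeric check.

Run:
```python
from h import *
a=lambda p,q:np.degrees(np.arctan2(p[1]-q[1],p[0]-q[0])).round(1)
print("handle tri",tri((239.9,280.9),(270.2,182.6)).round(1),ray("top",239.9,280.9,152).round(1),ray("side",270.2,182.6,144).round(1))
un=lambda x,y,x0,y0,f:((x+.5)/f-.5+x0,(y+.5)/f-.5+y0)
T={"FR":un(344,48,185,220,4.7),"FL":un(55,150,185,220,4.7),"NR":un(480,428,185,220,4.7)}
S={"FR":None,"FL":un(380,100,210,140,5),"NL":un(87,248,210,140,5),"NR":un(228,413,210,140,5)}
for k in("FL","NR"): print(k,tri(T[k],S[k]).round(1))
q={k:ray("top",*v,112) for k,v in T.items()};print("top centre",((q["FL"]+q["NR"])/2).round(1),"yaw",a(q["FR"],q["NR"]))
q={k:ray("side",*v,112) for k,v in S.items() if v};print("side centre",((q["FL"]+q["NR"])/2).round(1),"yaw",a(q["FL"],q["NL"]))
```

```text
handle tri [458.9 183.9 147.3] [454.3 183.2 152. ] [463.5 187.5 144. ]
FL [545.9 308.1 113.8]
NR [377.5  64.2 110. ]
top centre [460.  186.4 112. ] yaw 18.2
side centre [463.5 186.3 112. ] yaw 18.9
```

```bash
python3 -c "
from plant import *
print(close_job()); print(get_obs()['time'])"
```

```text
the job is handed in; nothing more can be done
None
the job is handed in; nothing more can be done
```

I wound the dial clockwise to its stop, backed it off five clicks, and seated the yellow tray on the carrier. I then let go and handed the job in at about 22.8 s. No verdict is reported, so the outcome rests on the checks below.

- **Stop:** the fin pointed at the red mark in the side view, and the push met 12 N of resistance.
- **Five clicks:** after the back-off, the top view put the fin at 28–31° against the 30.5° expected for five clicks. I couldn't recheck the dial after stacking, because the tray covers it.
- **Tray seated:** pressing down gave 45 N before I let go, and the tray stayed put when the jaws opened. The rim measured 112 mm high, the exact seated height. The yaw read 18.2° and 18.9° in the two views, against the carrier's 18.5°.
- **Position:** the rim centre came out at (461.8, 186.3) mm, with the carrier at (459.6, 186.0).
- **Bystanders:** in the last top view the lube, grease, carton and driver looked unmoved; I didn't measure them. The arm partly hid the cassette and hid most of the wrench.

**Checks that disagreed:**
- The two cameras differ by about 4 mm in x throughout.
- A rough handle measurement gave a height of 147 mm instead of 144, at the edge of the allowed band. I trusted the rim corners and the press test over it.

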